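# Hold a soil counting slide up over the logbook, label up

## Task

Gently take the notched counting slide out of its holder (grip the glass with no more than 20 N, and do not press it hard into the holder) and hold it up in the air over the middle of the open logbook, a hand's width or two above the page, with its label side turned up so that the label can be read from above: leaning back about 45 degrees, or flatter if you can. The label is stuck on the frosted end, the end with the small cut-out corner; leave the blank slide and the two tins alone. Finish while still holding the slide steady there: do not put it down or let go.

Things in the scene. Friction and masses are not known exactly. Their poses are not given: they have to be found in the camera images.
- slide: The slide to take: greenish glass plate with a fine grid, 100 long, 8 thick, 50 mm high, standing on a long edge, 80 to 130 g; the last 26 mm of one end are frosted white. Pinch it across its 8 mm from above at mid length. Origin: middle of the lower long edge. x: to the frosted end; y: out of the label side; z: to the notched long edge (up at the start, that edge at z = 50 mm)
- slide_center (a point): Centre of the slide's glass, 25 mm from slide's origin along its z; axes as slide
- slide_label (a point): Centre of the yellow label with dark bars (22 x 26 mm) stuck on one face of the frosted end, at (37, 4, 19) mm in slide; that face is the label side. Both faces of the frosting look white
- slide_notch (a point): Middle of the notch: the upper corner of the frosted end, cut out 12 by 12 mm; at (44, 0, 44) mm in slide. Looking at the label side with the notched edge up, the notch is at the upper left
- holder: The notched slide's blue holder, fixed at any yaw: base 124 x 50 mm, 8 mm thick, on which the slide stands, its ends in 10 mm slots (1 mm play each side, 2 mm lengthwise) between cheeks rising 20 mm above the base; the middle 76 mm is open for fingers. Lift the slide straight up. Origin: centre of the underside; x along the slot, z up
- blank: Another slide of the same size, clear all over, no notch, frosting or label, in its own holder: not to be disturbed. Origin: middle of its lower long edge; z up
- blank_holder: The blank slide's holder, same as holder, fixed at any yaw
- tin1: Closed aluminium soil tin with lid, 61 mm across, 46 mm high, loose, standing near the holders: not to be disturbed. Origin: centre of its underside
- tin2: A second tin like tin1: not to be disturbed. Origin: centre of its underside
- logbook: Open logbook lying flat on the bench, fixed, to the robot's right: pale ruled pages, 150 mm (x) by 210 mm (y), 6 mm thick. Origin: centre of its underside on the bench
Things that resemble listed ones, but are neither listed nor needed, are in the scene too. Leave any purple look-alike of the slide alone.

How it is judged (in metres and radians):
On the way:
1. the slide is lifted clear of its holder in the fingers (height (world z) of slide above 0.05 m and contact force between the fingers and slide above 0.5 N), for 0.2 s.
At the end, for the whole second after the job is handed in: Held still in the fingers, touching nothing else: slide centre within 90 mm sideways of the logbook's centre, 80 to 350 mm above the bench, label side facing within 57 degrees of straight up. Blank slide within 20 mm, tins within 30 mm of their starts (horizontal distance between slide_center and logbook below 0.09 m and height (world z) of slide_center between 0.08 and 0.35 m and angle between slide's own y axis and vertical below 1 rad and contact force between the fingers and slide above 0.5 N and contact force between slide and logbook below 0.1 N and linear speed of slide below 0.03 m/s and distance of blank from where it was at the start of the episode below 0.02 m and distance of each of tin1, tin2 from where it was at the start of the episode below 0.03 m); the arm keeps its last pose, push and grip.
It fails at once if the glass is gripped with clearly more than 20 N (both fingers' forces on the slide add up to over 48 N) (contact force between the fingers and slide above 48 N).
It fails at once if the slide is pressed hard into its holder (over 40 N) (contact force between slide and holder above 40 N).
It fails at once if the blank slide is disturbed (moved more than 20 mm) (distance of blank from where it was at the start of the episode above 0.02 m).
It fails at once if a tin is disturbed (moved more than 30 mm) (distance of any of tin1, tin2 from where it was at the start of the episode above 0.03 m).
It also fails if it takes over 42 s, if anything falls off the work surface, if the arm or the gripper's body presses on something with over 40 N, if the wrist force passes 120 N, or if a joint passes its speed limit or range.

## Robot

A 6-joint arm with a two-finger parallel gripper is mounted at the origin on the work surface. World frame = base frame: x ahead of the robot, y to its left, z up, the work surface at z = 0. Lengths are in m, angles in degrees, forces in N, time in s.
With the tool pointing down it reaches from about 0.4 to 0.825 m from the base axis. Payload 7 kg.
Tool frame: the origin (TCP) lies between the finger pads; the fingertips stand 11 mm ahead of it and the grasp point (between the pads) lies 8 mm behind it; z points along the fingers, y is the direction in which the jaws open and shut (so a half turn about z gives the same grasp; the last joint's range is limited). The gripper opens to 88 mm and grips with 3 to 60 N. Pads are 19 mm wide; open, the fingers measure 130 mm over their backs; the gripper's body (78 mm by 193 mm) begins 47 mm behind the grasp point.
Start: joints at [-49.612, 20.546, 0.682, 0, -70.136, -16.507], TCP at [0.273, -0.617, 0.238] pointing down, gripper open.
Joint ranges: [-176.03, 176.03], [-82.01, 121.73], [-58.28, 71.71], [-173.87, 95.51], [-174.79, -0.11], [-173.66, 173.66]. Speed limits (degrees/s): [136.94, 136.94, 172.46, 180, 180, 180].

## Interface

Orientations are given as [roll, pitch, yaw] about the fixed x, y, z axes, in that order (R = Rz(yaw) Ry(pitch) Rx(roll)).
In Python, from plant import r gives the robot as it stands.
- The arm moves only by the shell command python3 -m inch 'ROWS' [OPENING] [FORCE]. ROWS is JSON, a list of rows, each an object of numbers: "x", "y", "z": the shift along the tool's x, y, z as a fraction of full scale; "yaw": the turn about the tool's z as a fraction of full scale. In form: [{"x": .., "y": .., "z": .., "yaw": ..}, ...]. A call has 1 to 5 rows; each row shifts and turns the pose as measured when the row begins, along the tool's axes as they then stand; what a row does not reach is not made up. Full scale, the value 1, is 0.025 m for a shift and 4 degrees for a turn. A row lasts 1/12 s, in which the tool goes at most 41.7 mm and 7.16 degrees, less where a joint would pass 70% of its speed; a pose out of reach is approached as far as the arm can. A call with a number of a shift or a turn outside -1 to 1 is refused whole. A call with a gripper value outside its range is refused whole. OPENING is the opening, from -1 (shut) to 1 (fully open), set as the call begins (- or left out, the last holds). The fingers move at their own pace and stop on an object; FORCE is the grip in N (left out, the last holds). Time passes only in rows, so rows that do not move let the fingers close. It gives the time, the measured TCP pose, the force and the opening at its end, in the units of the state.
- r.get_state(): the state, without advancing time (a new reading comes with each control period).
- r.capture(name): name is "scene" or "top" or "wrist"; returns (picture, depth): 420x560x3 uint8, red, green, blue; 420x560 float32, m along the optical axis (not along the pixel's ray), 0 where there is no reading.
- r.camera_info(name): a dict with "mtx" (3x3 intrinsics, pixels), "pose" (4x4, takes a point from camera to world coordinates). Camera axes: x right, y down, z forward; pixel columns grow to the right and rows downward; lengths in m; the calibration is good to about 2 mm. A picture is of the moment at which its call begins: read the wrist's pose just before it. camera_info takes no time and is no camera call; for the wrist camera it gives the pose at the moment of the call.
- r.close_job(): hands the job in, once; it reports no verdict.
The state is a dict: "time_s": time; "joints": joint angles; "qd": joint speeds; "joint_torque": joint torques, N m; "tcp_pos": TCP position; "eef_rot": TCP orientation; "contact_force": force on the tool from outside, world axes, zero at the start; "moment": the same for the moment, N m; "gripper_width": finger opening in m.
Only numpy, scipy, OpenCV 4.12 (cv2) and the standard library are available. Lean on these libraries where they do the work, as an engineer would, in place of code of your own. Each camera call takes 0.05 s, during which the arm holds its last target. There are 200 camera calls.

## Working session

There is one attempt and no reset: what is moved stays moved. The work goes in short steps, Python scripts to look and compute and a shell command to move; the robot and the scene stay as the last step left them, time stands still between calls to the robot, and variables do not carry over. Pictures are saved under pics/ and viewed, about 8 in all and at most 12, crops included, and the job is handed in when it is done.

```bash
ls; mkdir -p pics; cat > h.py <<'E'
import numpy as np, cv2
from plant import r
def grab(n,f):
    info=r.camera_info(n); im,d=r.capture(n)
    cv2.imwrite(f'pics/{f}.png',im[:,:,::-1]); np.savez(f'pics/{f}.npz',im=im,d=d,K=info['mtx'],T=info['pose'])
def load(f): z=np.load(f'pics/{f}.npz'); return z['im'],z['d'],z['K'],z['T']
def ray(K,T,u,v,z):
    "pixel -> world point on the plane at height z"
    d=T[:3,:3]@np.linalg.inv(K)@np.array([u,v,1.]); o=T[:3,3]; return o+d*(z-o[2])/d[2]
def proj(K,T,p):
    q=T[:3,:3].T@(np.asarray(p)-T[:3,3]); q=K@q; return q[:2]/q[2]
E
python3 - <<'E'
from h import *
grab('scene','scene0'); grab('top','top0')
a=cv2.imread('pics/scene0.png')
print(r.get_state()); print(r.camera_info('top')); print(r.camera_info('scene')['pose'])
E
```

```text
pics
{'time_s': 0.1, 'joints': array([-4.96120952e+01,  2.05882466e+01,  6.38772505e-01, -1.89218853e-02,
       -7.01331570e+01, -1.65075710e+01]), 'qd': array([-0.03103338, -0.22175343,  0.10977498, -0.04860704,  0.04636311,
        0.02041326]), 'joint_torque': array([ 2.14809631e-06, -5.84163487e+01,  2.93754923e+01,  7.01549470e+00,
        1.02858403e-02, -4.50492473e-05]), 'tcp_pos': array([ 0.27308626, -0.61684291,  0.23670037]), 'eef_rot': array([ 1.79915720e+02, -6.42589462e-03, -1.56126105e+02]), 'contact_force': array([-0.30287139,  0.94924856, -0.30507507]), 'moment': array([ 0.02322282, -0.00281374,  0.0167209 ]), 'gripper_width': 0.08781163381014086}
{'mtx': array([[381.2876159 ,   0.        , 276.98957961],
       [  0.        , 381.2876159 , 202.31681059],
       [  0.        ,   0.        ,   1.        ]]), 'pose': array([[-0.00520239, -0.99847082,  0.055036  ,  0.47030105],
       [-0.99997968,  0.00499164, -0.00396609,  0.04416223],
       [ 0.00368531, -0.05505552, -0.99847649,  0.75153908],
       [ 0.        ,  0.        ,  0.        ,  1.        ]])}
[[ 0.86262187  0.27138825 -0.4268863   0.83287289]
 [ 0.50556751 -0.49070281  0.70965643 -0.48384388]
 [-0.01688189 -0.827985   -0.56049606  0.51171228]
 [ 0.          0.          0.          1.        ]]
```

View pics/top0.png

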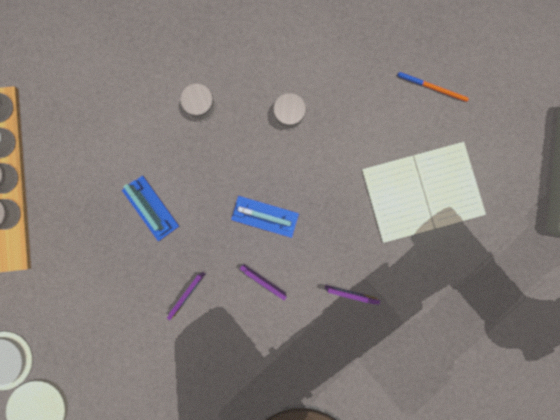

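View pics/scene0.png

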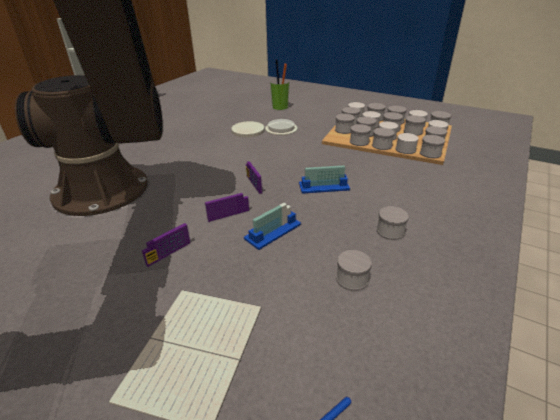

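The slide to take is at top (265,216): blue holder with a white frosted end at (245,211). Things it could be mistaken for are the blank at (150,208) and the purple look-alikes at (186,295), (262,282) and (352,295). The rows have no tilt command, so I'll test in free air whether pushing past the reach limit tilts the tool.

```bash
for i in 1; do :; done; python3 -m inch '[{"y":-1},{"y":-1},{"y":-1},{"y":-1},{"y":-1}]'; python3 -m inch '[{"y":-1},{"y":-1},{"y":-1},{"y":-1},{"y":-1}]'
python3 - <<'E'
from h import *
print(r.get_state()['joints'])
im,d,K,T=load('top0'); hsv=cv2.cvtColor(im,cv2.COLOR_RGB2HSV)
m=cv2.inRange(hsv,(105,150,80),(125,255,255))
for c in cv2.findContours(m,0,2)[0]:
    if cv2.contourArea(c)>300:
        print(cv2.minAreaRect(c))
a=cv2.resize(im[180:250,110:310],None,fx=4,fy=4,interpolation=cv2.INTER_CUBIC)
s,_,_,_=load('scene0'); b=cv2.resize(s[160:250,230:360],None,fx=5,fy=5,interpolation=cv2.INTER_CUBIC)
b=cv2.resize(b,(500,310)); o=np.zeros((590,800,3),np.uint8); o[:280,:800]=a; o[280:,:500]=b
cv2.imwrite('pics/crop0.png',o[:,:,::-1])
for q in [(364,170),(465,143),(485,215),(384,241)]: print(ray(K,T,*q,0.006))
E
```

```text
[-4.96120952e+01  2.05882466e+01  6.38772505e-01 -1.89218853e-02
 -7.01331570e+01 -1.65075710e+01]
((264.4983825683594, 216.29119873046875), (61.519996643066406, 23.8799991607666), 16.260204315185547)
((149.77703857421875, 207.58782958984375), (62.30873107910156, 24.528247833251953), 54.462318420410156)
[ 0.5742715  -0.13046757  0.006     ]
[ 0.6270927  -0.33145857  0.006     ]
[ 0.48447897 -0.36608791  0.006     ]
[ 0.43482907 -0.16701299  0.006     ]validation failed for argument at $[0]...
validation failed for argument at $[0]...
```

View pics/crop0.png

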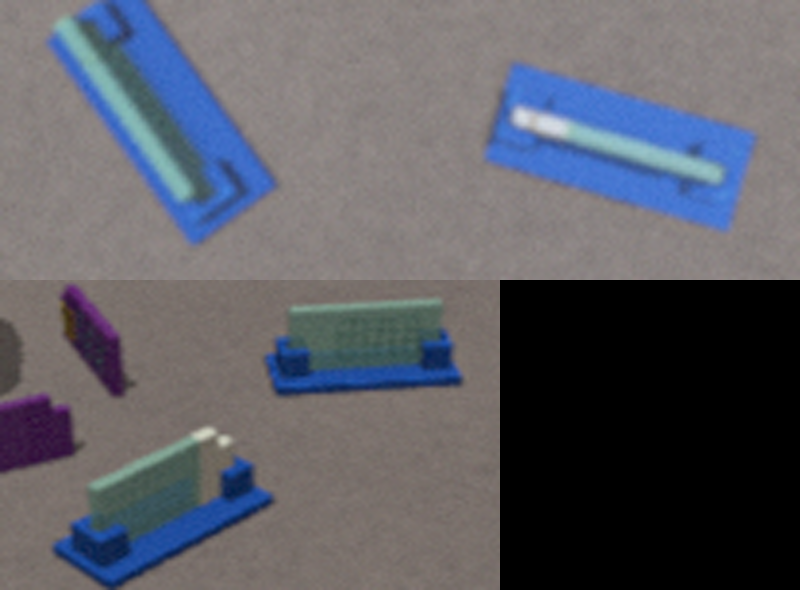

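The crop confirms it: frosted white end with the notch at the far left (+y) end, and no label on the face the scene camera sees, so the label faces the robot (−x). Each row needs all four keys.

```bash
python3 -m inch '[{"x":0,"y":-1,"z":0,"yaw":0},{"x":0,"y":-1,"z":0,"yaw":0},{"x":0,"y":-1,"z":0,"yaw":0},{"x":0,"y":-1,"z":0,"yaw":0},{"x":0,"y":-1,"z":0,"yaw":0}]'; python3 -m inch '[{"x":0,"y":-1,"z":0,"yaw":0},{"x":0,"y":-1,"z":0,"yaw":0},{"x":0,"y":-1,"z":0,"yaw":0},{"x":0,"y":-1,"z":0,"yaw":0},{"x":0,"y":-1,"z":0,"yaw":0}]'
```

```text
time_s: 0.52
tcp_pos: [0.3238, -0.7305, 0.237]
eef_rot: [179.8, 0.1, -156.1]
contact_force: [-0.7, 0.0, 0.5]
gripper_width: 0.0873
time_s: 0.93
tcp_pos: [0.3761, -0.8487, 0.2327]
eef_rot: [179.5, 0.1, -156.1]
contact_force: [0.8, -0.4, 0.7]
gripper_width: 0.0875
```

```bash
python3 -m inch '[{"x":0,"y":-1,"z":0,"yaw":0},{"x":0,"y":-1,"z":0,"yaw":0},{"x":0,"y":-1,"z":0,"yaw":0},{"x":0,"y":-1,"z":0,"yaw":0},{"x":0,"y":-1,"z":0,"yaw":0}]';  python3 -m inch '[{"x":0,"y":-1,"z":0,"yaw":0},{"x":0,"y":-1,"z":0,"yaw":0},{"x":0,"y":-1,"z":0,"yaw":0},{"x":0,"y":-1,"z":0,"yaw":0},{"x":0,"y":-1,"z":0,"yaw":0}]'; python3 -c "from plant import r;print(r.get_state()['joints'])"
```

```text
time_s: 1.35
tcp_pos: [0.4063, -0.9229, 0.1954]
eef_rot: [-179.6, -0.5, -156.1]
contact_force: [-0.3, -0.0, 1.6]
gripper_width: 0.0876
time_s: 1.77
tcp_pos: [0.427, -0.9662, 0.1743]
eef_rot: [-173.5, -0.9, -156.1]
contact_force: [-0.9, -0.3, 0.4]
gripper_width: 0.0877
[-54.95066151  63.59023442  71.71263482   2.13452003 -91.9456327
 -10.91505268]
```

```bash
python3 -m inch '[{"x":0,"y":-1,"z":0,"yaw":0},{"x":0,"y":-1,"z":0,"yaw":0},{"x":0,"y":-1,"z":0,"yaw":0},{"x":0,"y":-1,"z":0,"yaw":0},{"x":0,"y":-1,"z":0,"yaw":0}]';  python3 -m inch '[{"x":0,"y":-1,"z":-1,"yaw":0},{"x":0,"y":-1,"z":-1,"yaw":0},{"x":0,"y":-1,"z":-1,"yaw":0},{"x":0,"y":-1,"z":-1,"yaw":0},{"x":0,"y":-1,"z":-1,"yaw":0}]'; python3 -c "from plant import r;print(r.get_state()['joints'])"
```

```text
time_s: 2.18
tcp_pos: [0.4474, -1.0068, 0.1799]
eef_rot: [-166.6, -1.2, -156.1]
contact_force: [-0.4, 0.2, -0.5]
gripper_width: 0.0875
time_s: 2.6
tcp_pos: [0.4488, -1.0005, 0.3049]
eef_rot: [-160.3, -1.8, -156.3]
contact_force: [-0.9, 0.2, -0.2]
gripper_width: 0.0876
[-53.83987789  57.77137672  71.71255309   5.84391715 -85.04079908
 -11.69430222]
```

Pushing past the reach limit does tilt the tool: 20° outward so far, about 1.3° per row. I'll grasp with the tool vertical and the label on the tool's −y side, then tilt outward the same way. First I return to vertical by pushing inward at the inner limit.

```bash
for k in 1; do python3 -m inch '[{"x":0,"y":1,"z":-0.36,"yaw":0},{"x":0,"y":1,"z":-0.36,"yaw":0},{"x":0,"y":1,"z":-0.36,"yaw":0},{"x":0,"y":1,"z":-0.36,"yaw":0},{"x":0,"y":1,"z":-0.36,"yaw":0}]'; python3 -m inch '[{"x":0,"y":1,"z":-0.36,"yaw":0},{"x":0,"y":1,"z":-0.36,"yaw":0},{"x":0,"y":1,"z":-0.36,"yaw":0},{"x":0,"y":1,"z":-0.36,"yaw":0},{"x":0,"y":1,"z":-0.36,"yaw":0}]'; python3 -m inch '[{"x":0,"y":1,"z":-0.36,"yaw":0},{"x":0,"y":1,"z":-0.36,"yaw":0},{"x":0,"y":1,"z":-0.36,"yaw":0},{"x":0,"y":1,"z":-0.36,"yaw":0},{"x":0,"y":1,"z":-0.36,"yaw":0}]';  python3 -m inch '[{"x":0,"y":1,"z":-0.36,"yaw":0},{"x":0,"y":1,"z":-0.36,"yaw":0},{"x":0,"y":1,"z":-0.36,"yaw":0},{"x":0,"y":1,"z":-0.36,"yaw":0},{"x":0,"y":1,"z":-0.36,"yaw":0}]'; done;  python3 -c "from plant import r;print(r.get_state()['joints'])"
```

```text
time_s: 3.02
tcp_pos: [0.3999, -0.8866, 0.3289]
eef_rot: [-158.1, -1.6, -156.3]
contact_force: [0.5, -0.0, 0.9]
gripper_width: 0.0879
time_s: 3.43
tcp_pos: [0.3431, -0.7577, 0.3471]
eef_rot: [-156.4, -1.4, -156.2]
contact_force: [0.2, -0.6, 0.1]
gripper_width: 0.0874
time_s: 3.85
tcp_pos: [0.2863, -0.6301, 0.3581]
eef_rot: [-154.7, -1.0, -156.1]
contact_force: [1.0, -0.9, 1.3]
gripper_width: 0.0878
time_s: 4.27
tcp_pos: [0.229, -0.5038, 0.3616]
eef_rot: [-153.0, -0.4, -156.0]
contact_force: [1.0, -0.4, 0.4]
gripper_width: 0.0876
[-36.83419508 -11.08169001 -30.74356629  17.81468187 -47.87535824
 -38.45838335]
```

```bash
python3 -m inch '[{"x":1,"y":0.6,"z":-0.2,"yaw":0},{"x":1,"y":0.6,"z":-0.2,"yaw":0},{"x":1,"y":0.6,"z":-0.2,"yaw":0},{"x":1,"y":0.6,"z":-0.2,"yaw":0},{"x":1,"y":0.6,"z":-0.2,"yaw":0}]'; python3 -m inch '[{"x":1,"y":0.6,"z":-0.2,"yaw":0},{"x":1,"y":0.6,"z":-0.2,"yaw":0},{"x":1,"y":0.6,"z":-0.2,"yaw":0},{"x":0.4,"y":1,"z":-0.2,"yaw":0},{"x":0,"y":1,"z":-0.2,"yaw":0}]';  python3 -c "from plant import r;print(r.get_state()['joints'])"
```

```text
time_s: 4.68
tcp_pos: [0.0804, -0.4774, 0.3656]
eef_rot: [-151.0, 0.1, -155.2]
contact_force: [-0.3, -0.8, 0.2]
gripper_width: 0.0874
time_s: 5.1
tcp_pos: [-0.0436, -0.4251, 0.3574]
eef_rot: [-148.8, -0.3, -155.0]
contact_force: [-0.2, -0.2, 0.5]
gripper_width: 0.0878
[-72.95828994 -24.85465138 -31.92015749  -4.9115481  -52.06639047
  10.01995385]
```

```bash
python3 -m inch '[{"x":0,"y":1,"z":-0.3,"yaw":0},{"x":0,"y":1,"z":-0.3,"yaw":0},{"x":0,"y":1,"z":-0.3,"yaw":0},{"x":0,"y":1,"z":-0.3,"yaw":0},{"x":0,"y":1,"z":-0.3,"yaw":0}]'; python3 -c "from plant import r;print(r.get_state()['joints'])"
```

```text
time_s: 5.52
tcp_pos: [-0.1004, -0.3045, 0.3349]
eef_rot: [-147.1, -1.0, -154.9]
contact_force: [-0.3, -0.3, 0.2]
gripper_width: 0.0873
[-86.44728254 -35.96386595 -36.11545216 -12.50425393 -59.13038383
  25.33189017]
```

```bash
cat > fk.py <<'E'
import numpy as np
from scipy.spatial.transform import Rotation as Ro
from scipy.optimize import least_squares
S=[([-49.612,20.588,.639,-.02,-70.133,-16.5],[.2731,-.6168,.2367],[179.92,0,-156.13]),
([-54.95,63.59,71.71,2.13,-91.95,-10.92],[.427,-.9662,.1743],[-173.5,-.9,-156.1]),
([-53.84,57.77,71.71,5.84,-85.04,-11.69],[.4488,-1.0005,.3049],[-160.3,-1.8,-156.3]),
([-36.83,-11.08,-30.74,17.81,-47.88,-38.46],[.229,-.5038,.3616],[-153,-.4,-156]),
([-72.96,-24.85,-31.92,-4.91,-52.07,10.02],[-.0436,-.4251,.3574],[-148.8,-.3,-155]),
([-86.447,-35.964,-36.115,-12.504,-59.13,25.33],[-.1004,-.3045,.3349],[-147.1,-1,-154.9])]
def fk(q,p,s4=1):
    e,e2,d,h,a1,a2,a3,L=p; R=lambda a,x:Ro.from_euler(a,x,degrees=True)
    A=R('z',q[0]);P=A.apply([d,-e,h]);A=A*R('y',q[1]);P=P+A.apply([0,0,a1])
    A=A*R('y',-q[2]);P=P+A.apply([a2,-e2,a3]);el=P
    A=A*R('x',s4*q[3]);A=A*R('y',-q[4]);P=P+A.apply([L,0,0]);return P,A,el
if __name__=='__main__':
  for s in(1,-1):
    f=lambda p:np.concatenate([fk(q,p,s)[0]-t for q,t,_ in S])
    o=least_squares(f,[.1,.1,0,.4,.4,.4,0,.2]);print(s,o.x.round(3),np.abs(o.fun).max(),)
    for q,t,e in S: print(fk(q,o.x,s)[1].apply([1,0,0]).round(3),Ro.from_euler('xyz',e,degrees=True).apply([0,0,1]).round(3),fk(q,o.x,s)[2].round(3))
E
python3 fk.py
```

```text
1 [-1.306  1.502  0.301  0.123  0.466  0.319 -0.202 -0.035] 0.08336991769722035
[-0.001  0.001 -1.   ] [-0.001  0.001 -1.   ] [ 0.302 -0.656  0.26 ]
[ 0.092 -0.067 -0.994] [ 0.032 -0.11  -0.993] [ 0.45  -0.982  0.175]
[ 0.272 -0.201 -0.941] [ 0.108 -0.321 -0.941] [ 0.464 -0.966  0.252]
[ 0.451 -0.055 -0.891] [ 0.179 -0.417 -0.891] [ 0.238 -0.422  0.283]
[ 0.086 -0.511 -0.856] [ 0.215 -0.471 -0.855] [-0.071 -0.437  0.306]
[-0.154 -0.521 -0.839] [ 0.217 -0.498 -0.839] [-0.174 -0.357  0.297]
-1 [-1.415  1.605  0.064  0.197  0.583  0.414 -0.016  0.333] 0.04277043156887367
[-0.001  0.001 -1.   ] [-0.001  0.001 -1.   ] [ 0.279 -0.621  0.587]
[ 0.031 -0.109 -0.994] [ 0.032 -0.11  -0.993] [ 0.418 -0.927  0.5  ]
[ 0.109 -0.32  -0.941] [ 0.108 -0.321 -0.941] [ 0.415 -0.89   0.593]
[ 0.179 -0.418 -0.891] [ 0.179 -0.417 -0.891] [ 0.156 -0.354  0.615]
[ 0.215 -0.471 -0.856] [ 0.215 -0.471 -0.855] [-0.115 -0.274  0.66 ]
[ 0.217 -0.498 -0.839] [ 0.217 -0.498 -0.839] [-0.181 -0.148  0.652]
```

```bash
sed -i "s/P=P+A.apply(\[a2,-e2,a3\]);el=P/P=P+A.apply([a2,0,a3])/; s/A=A\*R('x',s4\*q\[3\]);A=A/A=A*R('x',s4*q[3]);P=P+A.apply([0,-e2,0]);el=P;A=A/; s/for s in(1,-1)/for s in(-1,)/" fk.py; python3 fk.py
```

```text
-1 [-0.     0.192 -0.     0.199  0.602  0.464 -0.     0.367] 5.948934659598393e-05
[-0.001  0.001 -1.   ] [-0.001  0.001 -1.   ] [ 0.273 -0.617  0.604]
[ 0.031 -0.109 -0.994] [ 0.032 -0.11  -0.993] [ 0.416 -0.926  0.539]
[ 0.109 -0.32  -0.941] [ 0.108 -0.321 -0.941] [ 0.409 -0.883  0.65 ]
[ 0.179 -0.418 -0.891] [ 0.179 -0.417 -0.891] [ 0.163 -0.35   0.689]
[ 0.215 -0.471 -0.856] [ 0.215 -0.471 -0.855] [-0.123 -0.252  0.671]
[ 0.217 -0.498 -0.839] [ 0.217 -0.498 -0.839] [-0.18  -0.122  0.643]
```

```bash
cat >> h.py <<'E'
from scipy.spatial.transform import Rotation as Ro
def rot(): return Ro.from_euler('xyz',r.get_state()['eef_rot'],degrees=True)
def units(dw):
    "world shift -> tool-axis rows' full-scale units (total)"
    return (rot().inv().apply(dw)/0.025).round(2)
def where():
    s=r.get_state(); print('t',s['time_s'],'p',s['tcp_pos'].round(4),'tz',rot().apply([0,0,1]).round(3),'ty',rot().apply([0,1,0]).round(3),'q',s['joints'].round(1),'w',round(s['gripper_width'],4),'F',s['contact_force'].round(1))
E
python3 -c "
from h import *
where();print(units(np.array([.02,-.53,.14])-r.get_state()['tcp_pos']))"
```

```text
t 5.5167 p [-0.1004 -0.3045  0.3349] tz [ 0.217 -0.498 -0.839] ty [-0.365  0.756 -0.543] q [-86.4 -36.  -36.1 -12.5 -59.1  25.3] w 0.0873 F [-0.3 -0.3  0.2]
[-0.67 -4.34 12.08]
```

```bash
python3 -m inch '[{"x":0,"y":-0.36,"z":1,"yaw":0},{"x":0,"y":-0.36,"z":1,"yaw":0},{"x":-0.1,"y":-0.36,"z":1,"yaw":0},{"x":-0.1,"y":-0.36,"z":1,"yaw":0},{"x":-0.1,"y":-0.36,"z":1,"yaw":0}]' >/dev/null;python3 -m inch '[{"x":0,"y":-0.36,"z":1,"yaw":0},{"x":0,"y":-0.36,"z":1,"yaw":0},{"x":-0.1,"y":-0.36,"z":1,"yaw":0},{"x":-0.1,"y":-0.36,"z":1,"yaw":0},{"x":-0.1,"y":-0.36,"z":1,"yaw":0}]' >/dev/null; python3 -c "
from h import *
where();print(units(np.array([.02,-.53,.14])-r.get_state()['tcp_pos']))"
python3 -m inch '[{"x":0,"y":0.7,"z":0.8,"yaw":0},{"x":0,"y":1,"z":0,"yaw":0},{"x":0,"y":1,"z":0,"yaw":0},{"x":0,"y":1,"z":0,"yaw":0},{"x":0,"y":1,"z":0,"yaw":0}]'; python3 -c "
from h import *
where()"
```

```text
t 6.35 p [-0.013  -0.5035  0.2142] tz [ 0.214 -0.576 -0.789] ty [-0.334  0.716 -0.613] q [-68.6 -12.4 -51.    2.6 -13.5   0.4] w 0.0878 F [-1.1 -0.6  0.7]
[-0.91  0.62  3.23]
time_s: 6.77
tcp_pos: [-0.043, -0.4483, 0.1416]
eef_rot: [-141.2, -2.8, -156.4]
contact_force: [-2.9, 0.2, 0.1]
gripper_width: 0.0872
t 6.7667 p [-0.043  -0.4483  0.1416] tz [ 0.216 -0.589 -0.779] ty [-0.34   0.702 -0.626] q [-73.7 -10.1 -53.9 -18.   -7.7  25.2] w 0.0872 F [-2.9  0.2  0.1]
```

```bash
python3 -m inch '[{"x":-0.2,"y":1,"z":-0.6,"yaw":0},{"x":-0.2,"y":1,"z":-0.6,"yaw":0},{"x":-0.2,"y":1,"z":-0.6,"yaw":0},{"x":-0.2,"y":1,"z":-0.6,"yaw":0},{"x":-0.2,"y":1,"z":-0.6,"yaw":0}]'>/dev/null; python3 -c "
from h import *
where()"
```

```text
t 7.1833 p [-0.0758 -0.3122  0.1296] tz [ 0.226 -0.609 -0.76 ] ty [-0.347  0.679 -0.647] q [-86.1 -25.6 -58.2 -31.  -20.9  47.1] w 0.0876 F [-1.7  1.  -0.1]
```

```bash
python3 -m inch '[{"x":-0.3,"y":1,"z":0.3,"yaw":0},{"x":-0.3,"y":1,"z":0.3,"yaw":0},{"x":-0.3,"y":1,"z":0.3,"yaw":0},{"x":-0.3,"y":1,"z":0.3,"yaw":0},{"x":-0.3,"y":1,"z":0.3,"yaw":0}]'>/dev/null; python3 -c "
from h import *
where()"
```

```text
t 7.6 p [-0.0525 -0.2445  0.0658] tz [ 0.188 -0.613 -0.768] ty [-0.372  0.679 -0.633] q [-115.8  -16.5  -57.7  -58.3  -30.8   98.7] w 0.0876 F [ 0.   1.1 -0.2]
```

```bash
python3 -c "
from h import *
im,d,K,T=load('scene0')
for q in [(280,108),(272,108),(288,108)]: print(ray(K,T,*q,0))
for q in [(284,62),(281,85),(100,100)]:
  z=d[q[1]-2:q[1]+3,q[0]-2:q[0]+3]; z=np.median(z[z>0]); print(q,(T@np.r_[np.linalg.inv(K)@np.array([*q,1])*z,1])[:3])
where();print(units([0,-.1,.2]))"
```

```text
[0.10519589 0.74062745 0.        ]
[0.07771401 0.72620905 0.        ]
[0.13262168 0.75501643 0.        ]
(284, 62) [-0.24148016  1.37520483 -0.00184691]
(281, 85) [0.1194128  0.72681294 0.09415004]
(100, 100) [ 0.12902485 -0.01668497  0.26202808]
t 7.6 p [-0.0525 -0.2445  0.0658] tz [ 0.188 -0.613 -0.768] ty [-0.372  0.679 -0.633] q [-115.8  -16.5  -57.7  -58.3  -30.8   98.7] w 0.0876 F [ 0.   1.1 -0.2]
[ 2.42 -7.78 -3.69]
```

```bash
cat >> h.py <<'E'
def plan(goal,yaw,n=5,step=1.0):
    "per-row tool units toward a world goal while turning yaw (full-scale units) each row"
    R=rot(); p=r.get_state()['tcp_pos'].copy(); goal=np.asarray(goal,float)
    for i in range(n):
        u=R.inv().apply(goal-p)/.025; m=max(np.abs(u).max(),1e-9); u=u*min(1,step/m)
        print(i,u.round(2),yaw); p=p+R.apply(u*.025); R=R*Ro.from_euler('z',4*yaw,degrees=True)
    print('then',p.round(3))
E
python3 -c "
from h import *
plan([-.0,-.47,.27],-1)"
```

```text
0 [ 0.21 -1.   -0.03] -1
1 [ 0.29 -1.   -0.03] -1
2 [ 0.36 -1.   -0.03] -1
3 [ 0.44 -1.   -0.03] -1
4 [ 0.53 -1.   -0.03] -1
then [-0.03  -0.342  0.154]
```

```bash
python3 -m inch '[{"x":0.2,"y":-1,"z":0,"yaw":-1},{"x":0.3,"y":-1,"z":0,"yaw":-1},{"x":0.35,"y":-1,"z":0,"yaw":-1},{"x":0.45,"y":-1,"z":0,"yaw":-1},{"x":0.5,"y":-1,"z":0,"yaw":-1}]'>/dev/null; python3 -c "
from h import *
where();plan([.1,-.48,.27],-1,4);print();plan([.4,-.35,.28],-1,10)"
```

```text
t 8.0167 p [-0.0994 -0.3378  0.128 ] tz [ 0.151 -0.656 -0.74 ] ty [-0.607  0.529 -0.593] q [-95.7 -19.2 -53.8 -41.2 -19.1  81.9] w 0.0877 F [-1.6  0.5 -1.7]
0 [-0.12 -1.    0.07] -1
1 [-0.05 -1.    0.06] -1
2 [ 0.02 -1.    0.06] -1
3 [ 0.09 -1.    0.07] -1
then [-0.029 -0.388  0.178]

0 [-0.84 -1.   -0.07] -1
1 [-0.72 -1.   -0.07] -1
2 [-0.62 -1.   -0.07] -1
3 [-0.53 -1.   -0.06] -1
4 [-0.44 -1.   -0.06] -1
5 [-0.36 -1.   -0.06] -1
6 [-0.29 -1.   -0.06] -1
7 [-0.21 -1.   -0.06] -1
8 [-0.14 -1.   -0.06] -1
9 [-0.07 -1.   -0.06] -1
then [ 0.166 -0.344  0.209]
```

```bash
python3 -m inch '[{"x":-0.1,"y":-1,"z":0,"yaw":-1},{"x":-0.1,"y":-1,"z":0,"yaw":-1},{"x":0,"y":-1,"z":0,"yaw":-1},{"x":0.1,"y":-1,"z":0,"yaw":-1},{"x":0.1,"y":-1,"z":0,"yaw":-1}]'>/dev/null; python3 -c "
from h import *
where();plan([.4,-.35,.28],-1,10)"
```

```text
t 8.4333 p [-0.0604 -0.413   0.191 ] tz [ 0.23  -0.691 -0.685] ty [-0.832  0.225 -0.507] q [-82.2 -20.6 -51.1 -30.7 -15.3  83. ] w 0.0877 F [-0.3 -0.3 -0.1]
0 [-0.55 -1.    0.  ] -1
1 [-0.46 -1.    0.  ] -1
2 [-0.38 -1.    0.  ] -1
3 [-0.3 -1.   0. ] -1
4 [-0.23 -1.    0.  ] -1
5 [-0.16 -1.    0.  ] -1
6 [-0.09 -1.    0.  ] -1
7 [-0.02 -1.    0.  ] -1
8 [ 0.05 -1.    0.  ] -1
9 [ 0.12 -1.    0.  ] -1
then [ 0.193 -0.378  0.24 ]
```

```bash
python3 -m inch '[{"x":-0.8,"y":-1,"z":0,"yaw":-1},{"x":-0.7,"y":-1,"z":0,"yaw":-1},{"x":-0.6,"y":-1,"z":0,"yaw":-1},{"x":-0.5,"y":-1,"z":0,"yaw":-1},{"x":-0.4,"y":-1,"z":0,"yaw":-1}]'>/dev/null; python3 -m inch '[{"x":-0.4,"y":-1,"z":-0.3,"yaw":-1},{"x":-0.3,"y":-1,"z":-0.3,"yaw":-1},{"x":-0.3,"y":-1,"z":-0.3,"yaw":-1},{"x":-0.2,"y":-1,"z":-0.3,"yaw":-1},{"x":-0.2,"y":-1,"z":-0.3,"yaw":-1}]'>/dev/null; python3 -c "
from h import *
where();plan([.35,.1,.3],-1,10)"
```

```text
t 9.2667 p [ 0.1776 -0.4073  0.3513] tz [ 0.539 -0.806 -0.246] ty [-0.842 -0.522 -0.138] q [-82.1 -31.3 -42.  -79.4 -25.5 166.8] w 0.0876 F [ 0.6  0.1 -0.3]
0 [-0.47 -1.   -0.75] -1
1 [-0.39 -1.   -0.73] -1
2 [-0.31 -1.   -0.71] -1
3 [-0.23 -1.   -0.7 ] -1
4 [-0.16 -1.   -0.69] -1
5 [-0.09 -1.   -0.68] -1
6 [-0.02 -1.   -0.68] -1
7 [ 0.05 -1.   -0.68] -1
8 [ 0.12 -1.   -0.69] -1
9 [ 0.19 -1.   -0.69] -1
then [ 0.277 -0.114  0.322]
```

The tilted tool drove the wrist into the forbidden cylinder near the base axis, so the tilt ran away. I'll model the row behaviour offline, using the fitted kinematics with bounded IK, to choose pushes that bring the tool back upright.

```bash
cat > sim.py <<'E'
import numpy as np
from scipy.optimize import least_squares
from scipy.spatial.transform import Rotation as Ro
P=(0,.192,0,.199,.602,.464,0,.367)
LO=np.array([-176.03,-82.01,-58.28,-173.87,-174.79,-173.66]);HI=np.array([176.03,121.73,71.71,95.51,-.11,173.66])
V=.7*np.array([136.94,136.94,172.46,180,180,180])/12
e=lambda a,x:Ro.from_euler(a,x,degrees=True)
# tool frame fixed from first state: eef = A * Rx(j6)*C
def fk(q):
    A=e('z',q[0])*e('y',q[1]); p=np.array([0,0,.199])+A.apply([0,0,.602])
    A=A*e('y',-q[2]);p=p+A.apply([.464,0,0]);A=A*e('x',-q[3]);p=p+A.apply([0,-.192,0]);A=A*e('y',-q[4])
    return p+A.apply([.367,0,0]),A*e('x',-q[5])*C
C=Ro.identity()
C=fk([-49.612,20.588,.639,-.02,-70.133,-16.507])[1].inv()*e('xyz',[179.916,-.006,-156.126])
def row(q,u,yaw=0,w=.3):
    p,R=fk(q); pt=p+R.apply(np.array(u)*.025); Rt=R*e('z',4*yaw)
    def f(x):
        p2,R2=fk(x); return np.r_[(p2-pt),w*(R2.inv()*Rt).as_rotvec(),1e-5*(x-q)]
    lo=np.maximum(LO,q-V);hi=np.minimum(HI,q+V); q=np.clip(q,lo+1e-4,hi-1e-4)
    return least_squares(f,q,bounds=(lo,hi),x_scale=10).x
def show(q): p,R=fk(q);print(p.round(3),'tz',R.apply([0,0,1]).round(3),'tilt',round(np.degrees(np.arccos(-R.apply([0,0,1])[2])),1),q.round(1))
E
cat > t.py <<'E'
from sim import *
q=[-72.96,-24.85,-31.92,-4.91,-52.07,10.02]; print(fk(q)[0],fk(q)[1].as_euler('xyz',degrees=True))
for w in (.1,.3,1):
    q=np.array([-54.95,63.59,71.71,2.13,-91.95,-10.92])
    for u in [[0,-1,0]]*5+[[0,-1,-1]]*5: q=row(q,u,0,w)
    show(q)
    q=np.array([-82.2,-20.6,-51.1,-30.7,-15.3,83.])
    for x in (-.8,-.7,-.6,-.5,-.4): q=row(q,[x,-1,0],-1,w)
    for x in (-.4,-.3,-.3,-.2,-.2): q=row(q,[x,-1,-.3],-1,w)
    show(q)
E
python3 t.py
```

```text
[-0.04379743 -0.42534992  0.35785587] [-148.82195485   -0.29925277 -154.97412734]
[ 0.497 -1.101  0.369] tz [ 0.197 -0.602 -0.773] tilt 39.3 [-53.2  59.   71.7  12.9 -65.4 -14.2]
[ 0.159 -0.278  0.248] tz [ 0.633 -0.656 -0.41 ] tilt 65.8 [-96.2 -37.7 -50.4 -68.8 -48.7 156.9]
[ 0.473 -1.055  0.329] tz [ 0.152 -0.468 -0.871] tilt 29.5 [-53.5  58.6  71.7   9.3 -75.1 -12.6]
[ 0.126 -0.306  0.207] tz [ 0.541 -0.691 -0.48 ] tilt 61.3 [-92.2 -32.1 -52.  -68.4 -37.5 159.6]
[ 0.431 -0.969  0.257] tz [ 0.059 -0.191 -0.98 ] tilt 11.5 [-54.3  59.4  71.7   3.7 -91.4 -11.3]
[ 0.092 -0.352  0.107] tz [ 0.296 -0.707 -0.642] tilt 50.0 [-77.2 -15.1 -53.9 -78.9  -7.7 168.2]
```

```bash
python3 -m inch '[{"x":-1,"y":1,"z":0,"yaw":-1},{"x":-1,"y":1,"z":0,"yaw":-1},{"x":-1,"y":1,"z":0,"yaw":-1},{"x":-1,"y":1,"z":0,"yaw":-1},{"x":-1,"y":1,"z":0,"yaw":-1}]'>/dev/null; python3 -c "
from h import *
where()"; python3 -m inch '[{"x":-1,"y":1,"z":1,"yaw":1},{"x":-1,"y":1,"z":1,"yaw":1},{"x":-1,"y":1,"z":1,"yaw":1},{"x":-1,"y":1,"z":1,"yaw":1},{"x":-1,"y":1,"z":1,"yaw":1}]'>/dev/null;  python3 -c "
from h import *
where()"; time timeout 400 python3 beam.py 5 6
```

```text
t 9.6833 p [ 0.0978 -0.3966  0.2823] tz [ 0.483 -0.811 -0.33 ] ty [-0.837 -0.538  0.099] q [-60.9 -35.1 -53.1 -52.2  -2.  148.8] w 0.0879 F [-3.3  1.5 -4.1]
t 10.1 p [ 0.0562 -0.3954  0.2487] tz [ 0.455 -0.793 -0.404] ty [-0.89  -0.417 -0.183] q [-60.3 -34.4 -58.1 -39.5  -0.2 118. ] w 0.0878 F [ 0.6 -0.1  0.7]
0 61.5 56.4
1 51.9 46.8
2 45.0 40.8
3 41.4 41.2
4 39.6 37.8
[(-1, 1, 1, 0), (-1, 1, 1, 1), (1, 1, 1, 0), (1, 0, -1, -1), (-1, -1, 1, -1)]
[-0.039 -0.498  0.13 ] tz [ 0.19  -0.594 -0.781] tilt 38.6 [-7.230e+01 -2.900e+00 -5.420e+01 -1.030e+01 -1.000e-01  1.145e+02]
[(-1, 1, 1, 0), (-1, 1, 1, 1), (1, 1, 1, 0), (1, 0, -1, -1), (-1, -1, 0, -1)]
[-0.065 -0.428  0.209] tz [ 0.192 -0.615 -0.764] tilt 40.1 [-71.8 -22.5 -58.3   2.1 -14.1 102.4]
[(-1, 1, 1, 0), (-1, 1, 1, 1), (1, 1, 1, 1), (0, 0, -1, 0), (0, 1, 1, -1)]
[-0.177 -0.473  0.093] tz [-0.005 -0.613 -0.79 ] tilt 37.8 [-9.050e+01  2.800e+00 -4.920e+01 -2.570e+01 -1.000e-01  1.043e+02]
real	1m36.546s
user	5m31.764s
sys	0m0.302s
```

```bash
date; stat -c %w h.py; cat > s1.py <<'E'
from sim import *
q0=np.array([-60.3,-34.4,-58.1,-39.5,-.2,118.])
L=np.array([.961,-.276,0]);S=np.array([-.276,-.961,0])
def go(q,d,n,yaw=0,goal=None,w=.5,zmin=.07):
    for i in range(n):
        p,R=fk(q); dw=np.array(goal)-p if goal is not None else np.array(d,float)
        u=R.inv().apply(dw)/.025; m=np.abs(u).max(); u=u/m if (m>1 or goal is None) else u
        q=row(q,u,yaw,w)
        if fk(q)[0][2]<zmin: break
    return q,i+1
def rep(q,n=0):
    p,R=fk(q);t=R.apply([0,0,1]);print(n,p.round(3),'l,s,down',np.array([t@L,t@S,-t[2]]).round(3),q.round(0))
if __name__=='__main__':
  for yaw in (0,1):
    q,n=go(q0,None,15,yaw,goal=[.35,-.6,.35]); rep(q,n)
    for g in ([.45,-.57,.4],[.5,-.5,.45],[.6,-.4,.35]):
      qa,n=go(q,None,10,0,goal=g); print('at',g);rep(qa,n)
      for d in ([-.96,.28,-.3],[-.96,.28,-1],[-.96,.28,.3],[-.96,.28,-3]):
        qb,n=go(qa,d,20); print(d);rep(qb,n)
E
time python3 s1.py
```

```text
Fri Dec  4 14:31:23 UTC 2026
2026-12-04 14:18:20.205688814 +0000
15 [ 0.35 -0.6   0.35] l,s,down [0.69  0.647 0.323] [-59.  -3. -22. -88.  -0. 166.]
at [0.45, -0.57, 0.4]
10 [ 0.45 -0.57  0.4 ] l,s,down [0.762 0.592 0.261] [-54.  -3. -18. -98.  -0. 174.]
[-0.96, 0.28, -0.3]
20 [-0.15  -0.389  0.316] l,s,down [0.668 0.558 0.492] [-144.   -5.  -22.  -62.  -80.  174.]
[-0.96, 0.28, -1]
20 [ 0.004 -0.419  0.123] l,s,down [0.574 0.456 0.68 ] [-109.   -1.  -40.  -66.  -41.  174.]
[-0.96, 0.28, 0.3]
20 [-0.042 -0.344  0.565] l,s,down [0.672 0.709 0.213] [-56. -62. -47.  13. -28.  64.]
[-0.96, 0.28, -3]
19 [ 0.279 -0.542  0.063] l,s,down [0.606 0.401 0.687] [-71.  16. -29. -88. -16. 174.]
at [0.5, -0.5, 0.45]
10 [ 0.492 -0.507  0.443] l,s,down [0.823 0.53  0.204] [ -49.   -7.  -18. -101.   -0.  174.]
[-0.96, 0.28, -0.3]
20 [-0.092 -0.331  0.354] l,s,down [0.741 0.532 0.408] [-151.  -10.  -25.  -64.  -92.  174.]
[-0.96, 0.28, -1]
20 [ 0.048 -0.329  0.155] l,s,down [0.639 0.462 0.615] [-114.  -14.  -47.  -66.  -50.  174.]
[-0.96, 0.28, 0.3]
20 [-0.015 -0.316  0.586] l,s,down [0.803 0.581 0.129
[... 1765 characters left out ...]
0.96, 0.28, -3]
20 [ 0.299 -0.492  0.075] l,s,down [0.76  0.454 0.465] [ -96.   27.  -47. -122.  -53.  174.]
at [0.6, -0.4, 0.35]
10 [ 0.525 -0.455  0.362] l,s,down [0.737 0.565 0.371] [ -58.   -3.  -34. -156.  -10.  174.]
[-0.96, 0.28, -0.3]
20 [-0.038 -0.232  0.253] l,s,down [0.614 0.625 0.482] [-79. -68. -58. -23. -42.  45.]
[-0.96, 0.28, -1]
20 [ 0.149 -0.377  0.084] l,s,down [0.733 0.467 0.495] [-123.   20.  -54.  -96.  -57.  174.]
[-0.96, 0.28, 0.3]
20 [-0.008 -0.303  0.435] l,s,down [0.719 0.687 0.101] [-69. -66. -53. -25. -21.  42.]
[-0.96, 0.28, -3]
16 [ 0.367 -0.456  0.062] l,s,down [0.774 0.386 0.502] [ -87.   27.  -48. -128.  -50.  174.]
real	0m18.634s
user	0m17.696s
sys	0m0.218s
```

```bash
cat > s2.py <<'E'
from s1 import *
q=q0
for d,n in (((-1,1,1,0),5),((-1,1,1,1),5),((1,1,1,0),3)):
    for _ in range(n): q=row(q,d[:3],d[3],.5)
rep(q,13)
def wgo(q,az,rad,wz,yaw,tol=.06,N=40):
    n=0
    while n<N:
        p,R=fk(q); g=np.array([rad*np.cos(np.radians(az)),rad*np.sin(np.radians(az)),wz])+.367*R.apply([0,0,1])
        if np.linalg.norm(g-p)<tol: break
        q,_=go(q,None,1,yaw,goal=g); n+=1
    return q,n
N=13
for az,rad in ((-95,.4),(-50,.45),(-5,.45),(40,.45),(75,.55),(95,.8)):
    q,n=wgo(q,az,rad,.6,-1 if az>-95 else 0); N+=n; print(az);rep(q,N)
for az in (95,115,130):
    qa,n=wgo(q,az,.9,.5,0)
    for dz in (0,-.5):
        a=np.radians(az+10); qb=qa
        for k in range(4): qb,m=go(qb,[np.cos(a),np.sin(a),dz],8,0); print(az,dz,end=' ');rep(qb,N+n+8*k+8)
E
time python3 s2.py
```

```text
13 [-0.055 -0.46   0.117] l,s,down [0.331 0.599 0.729] [-77.  -5. -52. -36.  -0. 104.]
-95
22 [ 0.027 -0.623  0.31 ] l,s,down [0.387 0.581 0.716] [-68.  -7. -42.  14. -12.  49.]
-50
34 [ 0.334 -0.588  0.332] l,s,down [0.392 0.566 0.725] [-50.  -3. -49.  80. -15.  17.]
-5
45 [ 0.506 -0.316  0.334] l,s,down [0.392 0.566 0.725] [  3.  -3. -46.  59. -51.  41.]
40
55 [0.431 0.026 0.334] l,s,down [0.392 0.566 0.725] [ 59.  -2. -39.  32. -85.  54.]
75
64 [0.244 0.265 0.334] l,s,down [0.392 0.566 0.725] [  93.    7.  -22.   11. -103.   67.]
95
73 [0.029 0.535 0.334] l,s,down [0.392 0.566 0.725] [ 108.   30.   15.    0. -118.   89.]
95 0 85 [-0.045  0.794  0.245] l,s,down [0.399 0.504 0.766] [ 108.   65.   72.    4. -137.   91.]
95 0 93 [-0.076  0.856  0.19 ] l,s,down [0.393 0.337 0.856] [ 111.   67.   72.    8. -125.   92.]
95 0 101 [-0.102  0.923  0.147] l,s,down [0.362 0.161 0.918] [ 112.   69.   72.   12. -114.   92.]
95 0 109 [-0.126  0.994  0.112] l,s,down [ 0.312 -0.017  0.95 ] [ 113.   70.   72.   15. -102.   92.]
95 -0.5 85 [-0.036  0.792  0.178] l,s,down [0.392 0.566 0.725] [ 107.  
[... 1288 characters left out ...]
9  0.439 0.894] [ 142.   63.   72.  -24. -113.   45.]
130 0 116 [-0.778  0.645  0.102] l,s,down [-0.114  0.331  0.937] [143.  65.  72. -21. -97.  45.]
130 0 124 [-0.866  0.697  0.067] l,s,down [-0.319  0.204  0.926] [145.  67.  72. -18. -80.  44.]
130 -0.5 100 [-0.582  0.567  0.131] l,s,down [0.366 0.556 0.746] [ 139.   66.   72.  -27. -130.   47.]
130 -0.5 108 [-0.616  0.581  0.067] l,s,down [0.309 0.53  0.79 ] [ 140.   69.   72.  -25. -123.   49.]
130 -0.5 116 [-0.624  0.585  0.051] l,s,down [0.293 0.523 0.8  ] [ 140.   70.   72.  -25. -121.   49.]
130 -0.5 124 [-0.633  0.588  0.036] l,s,down [0.277 0.515 0.811] [ 140.   70.   72.  -24. -119.   49.]
real	0m7.344s
user	0m6.844s
sys	0m0.203s
```

```bash
python3 -m inch '[{"x":-1,"y":1,"z":1,"yaw":0},{"x":-1,"y":1,"z":1,"yaw":0},{"x":-1,"y":1,"z":1,"yaw":0},{"x":-1,"y":1,"z":1,"yaw":0},{"x":-1,"y":1,"z":1,"yaw":0}]'>/dev/null; python3 -c "
from h import *
where()"; python3 -m inch '[{"x":-1,"y":1,"z":1,"yaw":1},{"x":-1,"y":1,"z":1,"yaw":1},{"x":-1,"y":1,"z":1,"yaw":1},{"x":-1,"y":1,"z":1,"yaw":1},{"x":-1,"y":1,"z":1,"yaw":1}]'>/dev/null;  cat > adv.py <<'E'
from s1 import *
from h import where
from plant import r
import sys
def adv(legs,n=10,w=.5,q=None):
    "legs: (wrist az, radius, z, yaw) ; prints the rows in tool units"
    q=r.get_state()['joints'] if q is None else q; k=0
    for az,rad,wz,yaw in legs:
        while k<n:
            p,R=fk(q); g=np.array([rad*np.cos(np.radians(az)),rad*np.sin(np.radians(az)),wz])+.367*R.apply([0,0,1])
            dw=g-p
            if np.linalg.norm(dw)<.05: break
            u=R.inv().apply(dw)/.025; u=(u/max(1,np.abs(u).max())).round(1); q=row(q,u,yaw,w); k+=1; print(u,yaw)
    rep(q,k); return q
E
python3 -c "
from adv import *
where(); rep(r.get_state()['joints'])
q=r.get_state()['joints']
for i in range(3): q=row(q,[1,1,1],0,.5); rep(q)
adv([(-95,.4,.55,0),(-50,.36,.58,-1),(0,.36,.58,-1)],12,q=q)"
```

```text
t 10.5167 p [ 0.0374 -0.3889  0.1987] tz [ 0.377 -0.784 -0.493] ty [-0.924 -0.353 -0.145] q [-64.5 -28.7 -58.1 -45.4  -0.2 125.8] w 0.0876 F [0.9 0.4 0.7]
t 10.9333 p [ 0.0193 -0.3723  0.1441] tz [ 0.29  -0.756 -0.587] ty [-0.925 -0.064 -0.374] q [-69.2 -22.3 -58.1 -53.1  -0.2 115.7] w 0.0878 F [-1.  -0.5 -0.8]
0 [ 0.019 -0.372  0.144] l,s,down [0.487 0.646 0.587] [-69. -22. -58. -53.  -0. 116.]
0 [ 0.004 -0.401  0.154] l,s,down [0.469 0.643 0.606] [-70. -19. -57. -46.  -0. 109.]
0 [-0.01  -0.43   0.162] l,s,down [0.445 0.642 0.624] [-71. -16. -55. -40.  -0. 104.]
0 [-0.023 -0.46   0.168] l,s,down [0.419 0.643 0.641] [-73. -13. -53. -35.  -0. 100.]
[ 1.  -0.5  0.3] 0
[ 1.  -0.5  0.3] 0
[ 1.  -0.6  0.3] 0
[ 1.  -0.6  0.3] 0
[ 1.  -0.7  0.3] 0
[ 1.  -0.7  0.3] 0
[ 1.  -0.8  0.4] 0
[ 1.  -0.9  0.4] 0
[-0.4 -1.  -0.1] -1
[-0.3 -1.  -0.1] -1
[-0.3 -1.  -0. ] -1
[-0.2 -1.   0. ] -1
12 [ 0.126 -0.617  0.329] l,s,down [0.515 0.557 0.651] [-63.  -8. -49.  31.  -0.  44.]
```

```bash
python3 -m inch '[{"x":1,"y":1,"z":1,"yaw":0},{"x":1,"y":1,"z":1,"yaw":0},{"x":1,"y":1,"z":1,"yaw":0},{"x":1,"y":1,"z":1,"yaw":0},{"x":1,"y":1,"z":1,"yaw":0}]'>/dev/null; python3 -c "
from adv import *
where(); rep(r.get_state()['joints'])
adv([(-95,.36,.5,0),(-50,.36,.5,-1),(0,.36,.55,-1)],15)"
```

```text
t 11.35 p [-0.0522 -0.4628  0.2051] tz [ 0.228 -0.723 -0.652] ty [-0.94   0.012 -0.341] q [-72.6 -17.6 -58.1 -10.5  -0.2  73.8] w 0.0876 F [-1.5  0.4 -0.2]
0 [-0.052 -0.463  0.205] l,s,down [0.418 0.632 0.652] [-73. -18. -58. -10.  -0.  74.]
[ 1.  -1.   0.9] 0
[ 1.  -1.   0.8] 0
[ 0.8 -1.   0.7] 0
[ 0.7 -1.   0.6] 0
[ 0.5 -1.   0.6] 0
[-0.4 -1.   0.1] -1
[-0.3 -1.   0.1] -1
[-0.3 -1.   0.1] -1
[-0.2 -1.   0.2] -1
[-0.1 -1.   0.2] -1
[-0.1 -1.   0.2] -1
[-0.  -1.   0.2] -1
[ 0.1 -1.   0.2] -1
[ 0.1 -1.   0.2] -1
[ 0.2 -1.   0.2] -1
15 [ 0.225 -0.576  0.251] l,s,down [0.643 0.45  0.62 ] [-51.  -3. -41. -14.  -1. 104.]
```

```bash
python3 -c "
from adv import *
for a,b,c,d in ((.4,.6,.45,.6),(.42,.7,.42,.65),(.33,.65,.36,.65)):
  adv([(-100,a,b,0),(-50,c,d,-1),(-5,c,d,-1)],25)"
```

```text
[ 1.  -0.5  0.2] 0
[ 1.  -0.5  0.3] 0
[ 1.  -0.5  0.3] 0
[ 1.  -0.6  0.2] 0
[ 1.  -0.5  0.3] 0
[ 1.  -0.6  0.2] 0
[ 1.  -0.5  0.3] 0
[ 1.  -0.6  0.2] 0
[-0.3 -1.   0.2] -1
[-0.2 -1.   0.2] -1
[-0.2 -1.   0.2] -1
[-0.1 -1.   0.2] -1
[-0.1 -1.   0.2] -1
[ 0.  -1.   0.2] -1
[ 0.  -1.   0.2] -1
[ 0.1 -1.   0.2] -1
[ 0.2 -1.   0.2] -1
[ 0.2 -1.   0.2] -1
[ 0.3 -1.   0.2] -1
[ 0.3 -1.   0.2] -1
[ 0.4 -1.   0.3] -1
[ 0.5 -1.   0.3] -1
[-0.  -1.  -0.5] -1
[ 0.  -1.  -0.5] -1
[ 0.1 -1.  -0.5] -1
25 [ 0.401 -0.523  0.347] l,s,down [0.436 0.572 0.694] [-39.  -5. -50.  83. -21.  24.]
[ 1.  -0.5  0. ] 0
[ 1.  -0.5  0. ] 0
[ 1.  -0.5  0. ] 0
[ 1.  -0.5  0. ] 0
[ 1.  -0.5  0. ] 0
[ 1.  -0.5  0. ] 0
[ 1.  -0.5  0. ] 0
[ 1.  -0.5  0. ] 0
[ 1.  -0.5  0. ] 0
[ 1.  -0.5  0.1] 0
[ 1.  -0.5  0. ] 0
[-0.5 -1.   0.1] -1
[-0.4 -1.   0.1] -1
[-0.3 -1.   0.1] -1
[-0.2 -1.   0.2] -1
[-0.2 -1.   0.1] -1
[-0.1 -1.   0.1] -1
[-0.  -1.   0.2] -1
[ 0.  -1.   0.1] -1
[ 0.1 -1.   0.2] -1
[ 0.2 -1.   0.1] -1
[ 0.2 -1.   0.2] -1
[ 0.3 -1.   0.1] -1
[-0.1 -1.  -0.5] -1
[-0.1 -1.  -0.5] -1
25 [ 0.342 -0.548  0.412] l,s,down [0.422 0.63  0.651] [-40. -10. -48.  74. -25.  24.]
[ 1.  -0.7 -0.1] 0
[ 1.  -0.7 -0.1] 0
[ 1.  -0.8 -0.1] 0
[ 1.  -0.8 -0.1] 0
[ 1.  -0.8 -0.1] 0
[ 1.  -0.8 -0.1] 0
[ 1.  -0.8 -0.2] 0
[-0.3 -1.   0.1] -1
[-0.2 -1.   0.1] -1
[-0.1 -1.   0.1] -1
[-0.1 -1.   0.1] -1
[ 0.  -1.   0.1] -1
[ 0.1 -1.   0.1] -1
[ 0.2 -1.   0.1] -1
[ 0.2 -1.   0.1] -1
[ 0.3 -1.   0.1] -1
[ 0.4 -1.   0.1] -1
[-0.2 -1.  -0.5] -1
[-0.2 -1.  -0.5] -1
[-0.1 -1.  -0.5] -1
[-0.  -1.  -0.5] -1
[ 0.1 -1.  -0.5] -1
[ 0.1 -1.  -0.5] -1
[ 0.2 -1.  -0.5] -1
[ 0.3 -1.  -0.6] -1
25 [ 0.404 -0.358  0.41 ] l,s,down [0.433 0.623 0.651] [ -1. -16. -51.  62. -54.  26.]
```

```bash
python3 -m inch '[{"x":1,"y":-0.7,"z":-0.1,"yaw":0},{"x":1,"y":-0.7,"z":-0.1,"yaw":0},{"x":1,"y":-0.8,"z":-0.1,"yaw":0},{"x":1,"y":-0.8,"z":-0.1,"yaw":0},{"x":1,"y":-0.8,"z":-0.1,"yaw":0}]'>/dev/null; python3 -m inch '[{"x":1,"y":-0.8,"z":-0.1,"yaw":0},{"x":1,"y":-0.8,"z":-0.2,"yaw":0},{"x":-0.3,"y":-1,"z":0.1,"yaw":-1},{"x":-0.2,"y":-1,"z":0.1,"yaw":-1},{"x":-0.1,"y":-1,"z":0.1,"yaw":-1}]'>/dev/null; python3 -c "
from adv import *
where(); rep(r.get_state()['joints'])
adv([(-50,.38,.65,-1),(-5,.38,.65,-1),(40,.38,.65,-1)],20)"
```

```text
t 12.1833 p [ 0.0754 -0.5577  0.397 ] tz [ 0.228 -0.747 -0.624] ty [-0.97  -0.121 -0.209] q [-65.2 -20.7 -54.2  48.8  -8.1  21.1] w 0.0879 F [-0.9 -1.3  3.1]
0 [ 0.075 -0.558  0.397] l,s,down [0.425 0.655 0.624] [-65. -21. -54.  49.  -8.  21.]
[ 0.  -1.   0.2] -1
[ 0.1 -1.   0.2] -1
[ 0.1 -1.   0.2] -1
[ 0.2 -1.   0.2] -1
[ 0.3 -1.   0.2] -1
[ 0.4 -1.   0.2] -1
[ 0.5 -1.   0.2] -1
[ 0.5 -1.   0.2] -1
[-0.2 -1.  -0.6] -1
[-0.1 -1.  -0.6] -1
[-0.  -1.  -0.6] -1
[ 0.  -1.  -0.6] -1
[ 0.1 -1.  -0.6] -1
[ 0.2 -1.  -0.6] -1
[ 0.3 -1.  -0.6] -1
[ 0.3 -1.  -0.6] -1
[ 0.4 -1.  -0.6] -1
[-0.4 -0.7 -1. ] -1
[-0.3 -0.7 -1. ] -1
[-0.3 -0.8 -1. ] -1
20 [ 0.417 -0.247  0.422] l,s,down [0.425 0.655 0.624] [ 25. -15. -49.  53. -75.  33.]
```

```bash
python3 -m inch '[{"x":0,"y":-1,"z":0.2,"yaw":-1},{"x":0.1,"y":-1,"z":0.2,"yaw":-1},{"x":0.1,"y":-1,"z":0.2,"yaw":-1},{"x":0.2,"y":-1,"z":0.2,"yaw":-1},{"x":0.3,"y":-1,"z":0.2,"yaw":-1}]'>/dev/null; python3 -m inch '[{"x":0.4,"y":-1,"z":0.2,"yaw":-1},{"x":0.5,"y":-1,"z":0.2,"yaw":-1},{"x":0.5,"y":-1,"z":0.2,"yaw":-1},{"x":-0.2,"y":-1,"z":-0.6,"yaw":-1},{"x":-0.1,"y":-1,"z":-0.6,"yaw":-1}]'>/dev/null; python3 -m inch '[{"x":0,"y":-1,"z":-0.6,"yaw":-1},{"x":0,"y":-1,"z":-0.6,"yaw":-1},{"x":0.1,"y":-1,"z":-0.6,"yaw":-1},{"x":0.2,"y":-1,"z":-0.6,"yaw":-1},{"x":0.3,"y":-1,"z":-0.6,"yaw":-1}]'>/dev/null;python3 -c "
from adv import *
where(); rep(r.get_state()['joints'])
adv([(-5,.38,.65,-1),(40,.4,.65,-1),(80,.5,.6,-1),(110,.75,.5,-1)],20)"
```

```text
t 13.4333 p [ 0.4084 -0.3752  0.4474] tz [ 0.247 -0.775 -0.582] ty [-0.53  -0.611  0.588] q [ -3.1 -15.4 -50.1  67.5 -55.4  25.5] w 0.0878 F [ 0.7 -0.7  0. ]
0 [ 0.409 -0.375  0.448] l,s,down [0.451 0.677 0.582] [ -3. -15. -50.  68. -55.  25.]
[ 0.4 -1.  -0.3] -1
[ 0.6 -1.  -0.3] -1
[-0.3 -0.7 -1. ] -1
[-0.2 -0.7 -1. ] -1
[-0.2 -0.7 -1. ] -1
[-0.1 -0.7 -1. ] -1
[-0.1 -0.8 -1. ] -1
[-0.  -0.8 -1. ] -1
[ 0.  -0.7 -1. ] -1
[ 0.1 -0.8 -1. ] -1
[ 0.1 -0.7 -1. ] -1
[-0.6 -1.  -1. ] -1
[-0.5 -1.  -1. ] -1
[-0.4 -1.  -0.9] -1
[-0.3 -1.  -0.9] -1
[-0.3 -1.  -0.9] -1
[-0.2 -1.  -0.9] -1
[-0.1 -1.  -0.9] -1
[-0.  -1.  -0.9] -1
[ 0.  -1.  -0.9] -1
20 [0.202 0.178 0.393] l,s,down [0.451 0.677 0.582] [ 100.    1.  -26.    7. -116.   44.]
```

```bash
python3 -m inch '[{"x":0.4,"y":-1,"z":-0.4,"yaw":-1},{"x":0.5,"y":-1,"z":-0.4,"yaw":-1},{"x":-0.3,"y":-0.7,"z":-1,"yaw":-1},{"x":-0.2,"y":-0.7,"z":-1,"yaw":-1},{"x":-0.2,"y":-0.7,"z":-1,"yaw":-1}]'>/dev/null; python3 -m inch '[{"x":-0.1,"y":-0.7,"z":-1,"yaw":-1},{"x":-0.1,"y":-0.8,"z":-1,"yaw":-1},{"x":0,"y":-0.8,"z":-1,"yaw":-1},{"x":0,"y":-0.7,"z":-1,"yaw":-1},{"x":0.1,"y":-0.8,"z":-1,"yaw":-1}]'>/dev/null; python3 -m inch '[{"x":-0.6,"y":-1,"z":-1,"yaw":-1},{"x":-0.5,"y":-1,"z":-1,"yaw":-1},{"x":-0.4,"y":-1,"z":-0.9,"yaw":-1},{"x":-0.3,"y":-1,"z":-0.9,"yaw":-1},{"x":-0.3,"y":-1,"z":-0.9,"yaw":-1}]'>/dev/null;python3 -c "
from adv import *
where(); rep(r.get_state()['joints'])
adv([(80,.5,.6,-1),(120,.8,.4,-1),(125,1.0,.35,-1)],35)"
```

```text
t 14.6833 p [0.2818 0.069  0.426 ] tz [ 0.28  -0.753 -0.596] ty [ 0.456 -0.442  0.773] q [  90.6   -9.6  -35.    17.5 -115.2   35.6] w 0.0883 F [ 1.2  0.6 -0.4]
0 [0.282 0.069 0.427] l,s,down [0.477 0.646 0.596] [  91.  -10.  -35.   17. -115.   36.]
[ 0.  -1.  -0.8] -1
[ 0.1 -1.  -0.8] -1
[ 0.2 -1.  -0.8] -1
[ 0.2 -1.  -0.8] -1
[ 0.3 -1.  -0.8] -1
[-0.2 -1.  -0.3] -1
[-0.1 -1.  -0.3] -1
[-0.  -1.  -0.3] -1
[ 0.  -1.  -0.3] -1
[ 0.1 -1.  -0.3] -1
[ 0.2 -1.  -0.3] -1
[ 0.3 -1.  -0.3] -1
[ 0.3 -1.  -0.4] -1
[ 0.4 -1.  -0.4] -1
[ 0.5 -1.  -0.4] -1
[ 0.6 -1.  -0.4] -1
[ 0.7 -1.  -0.4] -1
[ 0.8 -1.  -0.4] -1
[ 0.9 -1.  -0.4] -1
[ 1.  -0.9 -0.4] -1
[ 1.  -0.8 -0.4] -1
[ 1.  -0.7 -0.4] -1
[ 1.  -0.6 -0.4] -1
[ 1.  -0.4 -0.6] -1
[ 1.  -0.3 -0.6] -1
[ 1.  -0.2 -0.6] -1
[ 1.  -0.2 -0.6] -1
[ 1.  -0.1 -0.5] -1
[ 1.  -0.  -0.6] -1
[ 1.   0.  -0.5] -1
[ 1.   0.1 -0.6] -1
31 [-0.447  0.528  0.139] l,s,down [0.477 0.646 0.596] [ 135.   59.   49.  -25. -129.  109.]
```

```bash
python3 -m inch '[{"x":0,"y":-1,"z":-0.8,"yaw":-1},{"x":0.1,"y":-1,"z":-0.8,"yaw":-1},{"x":0.2,"y":-1,"z":-0.8,"yaw":-1},{"x":0.2,"y":-1,"z":-0.8,"yaw":-1},{"x":0.3,"y":-1,"z":-0.8,"yaw":-1}]'>/dev/null; python3 -m inch '[{"x":-0.2,"y":-1,"z":-0.3,"yaw":-1},{"x":-0.1,"y":-1,"z":-0.3,"yaw":-1},{"x":0,"y":-1,"z":-0.3,"yaw":-1},{"x":0,"y":-1,"z":-0.3,"yaw":-1},{"x":0.1,"y":-1,"z":-0.3,"yaw":-1}]'>/dev/null; python3 -m inch '[{"x":0.2,"y":-1,"z":-0.3,"yaw":-1},{"x":0.3,"y":-1,"z":-0.3,"yaw":-1},{"x":0.3,"y":-1,"z":-0.4,"yaw":-1}]'>/dev/null;python3 -c "
from adv import *
from h import *
where(); rep(r.get_state()['joints'])
R=rot();print('yaw rows needed',np.degrees(np.arctan2(*(R.inv().apply(L)[[0,1]]*[-1,1])))/4)
for az in (110,120,130):
 print(az);q=adv([(az,1.0,.35,0)],20)
 a=np.radians(az+10)
 for k in range(5): q,m=go(q,[np.cos(a),np.sin(a),0],8,0,w=.6);rep(q,8*k+8)
"
```

```text
t 15.7667 p [-0.0065  0.2879  0.3221] tz [ 0.28  -0.718 -0.637] ty [0.955 0.138 0.264] q [ 121.    12.1  -14.4   -8.1 -113.3   60.6] w 0.0875 F [0.8 1.2 0.2]
0 [-0.007  0.288  0.323] l,s,down [0.468 0.613 0.637] [ 121.   12.  -14.   -8. -113.   61.]
yaw rows needed 1.4691231683958756
110
[ 1.  -0.6 -0.5] 0
[ 1.  -0.6 -0.5] 0
[ 1.  -0.6 -0.6] 0
[ 1.  -0.6 -0.5] 0
[ 1.  -0.6 -0.6] 0
[ 1.  -0.6 -0.5] 0
[ 1.  -0.6 -0.6] 0
[ 1.  -0.5 -0.5] 0
[ 1.  -0.6 -0.6] 0
[ 1.  -0.5 -0.5] 0
[ 1.  -0.6 -0.6] 0
[ 1.  -0.5 -0.5] 0
[ 1.  -0.6 -0.6] 0
[ 1.  -0.5 -0.5] 0
[ 1.  -0.6 -0.6] 0
15 [-0.231  0.662  0.125] l,s,down [0.468 0.613 0.637] [ 121.   60.   46.   -9. -126.   58.]
8 [-0.298  0.738  0.097] l,s,down [0.439 0.545 0.714] [ 123.   72.   72.   -9. -134.   55.]
16 [-0.332  0.763  0.068] l,s,down [0.392 0.458 0.798] [ 124.   72.   72.   -7. -126.   56.]
24 [-0.338  0.768  0.064] l,s,down [0.382 0.443 0.811] [ 124.   72.   72.   -7. -125.   56.]
32 [-0.343  0.773  0.059] l,s,down [0.373 0.428 0.823] [ 125.   72.   72.   -6. -124.   56.]
40 [-0.349  0.778  0.055] l,s,down [0.363 0.412 0.836] [ 125. 
[... 1098 characters left out ...]
.  -0.3] 0
[ 0.4 -1.  -0.4] 0
[ 0.5 -1.  -0.3] 0
[ 0.4 -1.  -0.4] 0
[ 0.5 -1.  -0.3] 0
[ 0.4 -1.  -0.4] 0
[ 0.5 -1.  -0.3] 0
[ 0.4 -1.  -0.4] 0
20 [-0.506  0.488  0.129] l,s,down [0.468 0.613 0.637] [ 139.   57.   48.  -26. -125.   36.]
8 [-0.61   0.54   0.098] l,s,down [0.377 0.585 0.718] [ 140.   68.   72.  -30. -129.   28.]
16 [-0.664  0.554  0.066] l,s,down [0.259 0.543 0.799] [ 142.   68.   72.  -28. -119.   28.]
24 [-0.672  0.556  0.062] l,s,down [0.241 0.536 0.809] [ 142.   68.   72.  -27. -118.   28.]
32 [-0.68   0.559  0.058] l,s,down [0.223 0.529 0.819] [ 142.   68.   72.  -27. -117.   28.]
40 [-0.688  0.561  0.054] l,s,down [0.205 0.522 0.828] [ 142.   69.   72.  -27. -115.   28.]
```

```bash
python3 -m inch '[{"x":0.8,"y":-1,"z":-0.7,"yaw":-0.5},{"x":0.8,"y":-1,"z":-0.7,"yaw":-0.5},{"x":0.8,"y":-1,"z":-0.7,"yaw":-0.5},{"x":0.8,"y":-1,"z":-0.7,"yaw":0},{"x":0.8,"y":-1,"z":-0.7,"yaw":0}]'>/dev/null; python3 -m inch '[{"x":0.8,"y":-1,"z":-0.7,"yaw":0},{"x":0.8,"y":-1,"z":-0.7,"yaw":0},{"x":0.8,"y":-1,"z":-0.7,"yaw":0},{"x":0.8,"y":-1,"z":-0.7,"yaw":0},{"x":0.8,"y":-1,"z":-0.7,"yaw":0}]'>/dev/null;  python3 -m inch '[{"x":0.8,"y":-1,"z":-0.7,"yaw":0},{"x":0.8,"y":-1,"z":-0.7,"yaw":0},{"x":0.8,"y":-1,"z":-0.7,"yaw":0},{"x":0.8,"y":-1,"z":-0.7,"yaw":0},{"x":0.8,"y":-1,"z":-0.7,"yaw":0}]'>/dev/null; python3 -c "
from adv import *
from h import *
where(); q0=r.get_state()['joints'];rep(q0)
for az in (135,150):
 for dz in (-.2,0,.2,.4):
  a=np.radians(az);q=q0; print(az,dz,'first row units',(fk(q)[1].inv().apply([np.cos(a),np.sin(a),dz])).round(2))
  for k in range(4): q,m=go(q,[np.cos(a),np.sin(a),dz],8,0,w=.6);rep(q,8*k+8)
"
```

```text
t 17.0167 p [-0.4536  0.6069  0.2174] tz [ 0.266 -0.685 -0.678] ty [0.964 0.211 0.164] q [ 132.5   62.7   71.8  -25.4 -141.5   41.9] w 0.0876 F [-107.7  147.3   82.7]
0 [-0.454  0.608  0.218] l,s,down [0.445 0.585 0.678] [ 132.   63.   72.  -25. -142.   42.]
135 -0.2 first row units [ 0.66 -0.56 -0.54]
8 [-0.528  0.629  0.107] l,s,down [0.352 0.524 0.776] [ 135.   68.   72.  -22. -128.   44.]
16 [-0.562  0.642  0.061] l,s,down [0.295 0.488 0.822] [ 136.   69.   72.  -20. -121.   45.]
24 [-0.571  0.646  0.051] l,s,down [0.28  0.478 0.832] [ 136.   70.   72.  -20. -120.   45.]
32 [-0.579  0.649  0.04 ] l,s,down [0.265 0.468 0.843] [ 137.   70.   72.  -19. -118.   45.]
135 0 first row units [ 0.51 -0.53 -0.67]
8 [-0.529  0.623  0.151] l,s,down [0.338 0.516 0.787] [ 135.   65.   72.  -22. -129.   43.]
16 [-0.603  0.652  0.095] l,s,down [0.196 0.427 0.883] [ 137.   66.   72.  -19. -116.   43.]
24 [-0.647  0.675  0.067] l,s,down [0.1   0.366 0.925] [ 139.   67.   72.  -18. -108.   43.]
32 [-0.656  0.68   0.062] l,s,down [0.081 0.353 0.932] [ 139.   68.   72.  -17. -107.   43.]
135 0.2 firs
[... 1782 characters left out ...]

16 [-0.651  0.549  0.197] l,s,down [0.229 0.487 0.843] [ 142.   60.   72.  -26. -123.   33.]
24 [-0.733  0.541  0.188] l,s,down [0.089 0.434 0.896] [ 146.   60.   72.  -25. -114.   31.]
32 [-0.81   0.544  0.18 ] l,s,down [-0.059  0.377  0.924] [ 148.   60.   72.  -23. -103.   29.]
150 0.4 first row units [ 0.09 -0.66 -0.84]
8 [-0.54   0.565  0.249] l,s,down [0.361 0.541 0.759] [ 138.   59.   72.  -28. -136.   35.]
16 [-0.624  0.532  0.272] l,s,down [0.238 0.494 0.836] [ 142.   56.   72.  -28. -128.   31.]
24 [-0.7    0.516  0.288] l,s,down [0.094 0.446 0.89 ] [ 145.   54.   72.  -27. -120.   28.]
32 [-0.771  0.512  0.301] l,s,down [-0.056  0.395  0.917] [ 148.   53.   72.  -25. -110.   25.]
```

```bash
date; python3 -c "
from h import *
where(); grab('scene','scene1'); where()"
```

```text
Fri Dec  4 14:35:01 UTC 2026
t 17.0167 p [-0.4536  0.6069  0.2174] tz [ 0.266 -0.685 -0.678] ty [0.964 0.211 0.164] q [ 132.5   62.7   71.8  -25.4 -141.5   41.9] w 0.0876 F [-107.7  147.3   82.7]
t 17.0667 p [-0.4528  0.6019  0.207 ] tz [ 0.28  -0.701 -0.656] ty [0.96  0.218 0.177] q [ 132.6   63.4   71.   -25.8 -141.9   41.6] w 0.0874 F [-11.7  14.5 -14.6]
```

View pics/scene1.png

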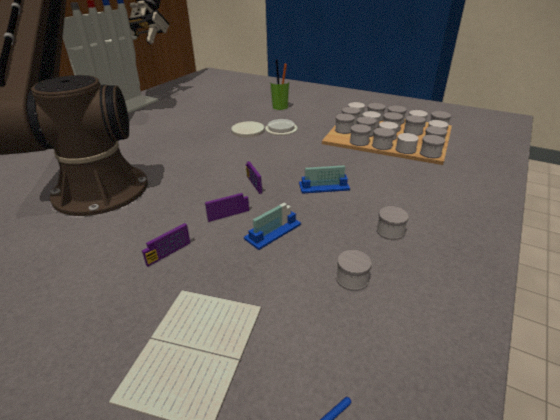

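```bash
python3 -c "
from h import *
im,d,K,T=load('scene1')
for q in [(75,45),(100,60),(125,30),(130,80),(155,100),(110,112),(150,30),(140,15)]:
  z=d[q[1]-2:q[1]+3,q[0]-2:q[0]+3]; z=np.median(z[z>0]); print(q,(T@np.r_[np.linalg.inv(K)@np.array([*q,1])*z,1])[:3].round(3))
"
```

```text
(75, 45) [-0.475  0.35   0.249]
(100, 60) [-0.475  0.43   0.183]
(125, 30) [-0.425  0.53   0.273]
(130, 80) [-0.477  0.541  0.083]
(155, 100) [-0.384  0.566  0.007]
(110, 112) [0.102 0.016 0.221]
(150, 30) [-0.411  0.635  0.258]
(140, 15) [-0.479  0.66   0.304]
```

```bash
python3 -c "
from adv import *
from h import *
plan([-.26,.66,.27],0,8)
q0=r.get_state()['joints']
for i in range(8):
  p,R=fk(q0);u=R.inv().apply(np.array([-.26,.66,.27])-p)/.025;q0=row(q0,u/max(1,np.abs(u).max()),0)
rep(q0)
for az in (105,120):
 for dz in (0,.2):
  a=np.radians(az);q=q0; print(az,dz,'first row units',(fk(q)[1].inv().apply([np.cos(a),np.sin(a),dz])).round(2))
  for k in range(5): q,m=go(q,[np.cos(a),np.sin(a),dz],8,0,w=.6);rep(q,8*k+8); 
  print((fk(q)[1].inv().apply([np.cos(a),np.sin(a),dz])).round(2))
"
```

```text
0 [-0.05  1.   -0.13] 0
1 [-0.05  1.   -0.13] 0
2 [-0.05  1.   -0.13] 0
3 [-0.05  1.   -0.13] 0
4 [-0.05  1.   -0.13] 0
5 [-0.05  1.   -0.13] 0
6 [-0.05  1.   -0.13] 0
7 [-0.05  1.   -0.13] 0
then [-0.268  0.658  0.267]
0 [-0.268  0.658  0.267] l,s,down [0.462 0.596 0.656] [ 123.   57.   60.  -13. -141.   59.]
105 0 first row units [ 0.66 -0.04 -0.75]
8 [-0.259  0.736  0.208] l,s,down [0.438 0.518 0.735] [ 121.   65.   72.   -7. -139.   64.]
16 [-0.249  0.792  0.154] l,s,down [0.401 0.411 0.818] [ 120.   68.   72.   -2. -129.   69.]
24 [-0.246  0.848  0.111] l,s,down [0.356 0.294 0.887] [ 120.   69.   72.    3. -120.   72.]
32 [-0.247  0.904  0.076] l,s,down [0.303 0.17  0.938] [ 119.   71.   72.    6. -110.   73.]
40 [-0.248  0.918  0.068] l,s,down [0.289 0.138 0.947] [ 119.   71.   72.    6. -108.   74.]
[ 0.96 -0.03 -0.27]
105 0.2 first row units [ 0.51 -0.   -0.88]
8 [-0.257  0.718  0.255] l,s,down [0.443 0.53  0.723] [ 122.   63.   72.   -9. -142.   63.]
16 [-0.242  0.763  0.236] l,s,down [0.413 0.427 0.804] [ 121.   63.   72.   -2. -135.   68.]
24 [-0.233  0.818  0.217] l,s,dow
[... 619 characters left out ...]
n [0.217 0.203 0.955] [ 128.   70.   72.   -2. -109.   61.]
40 [-0.429  0.842  0.064] l,s,down [0.206 0.188 0.96 ] [ 128.   70.   72.   -2. -108.   61.]
[ 0.9  -0.33 -0.28]
120 0.2 first row units [ 0.45 -0.26 -0.88]
8 [-0.307  0.695  0.254] l,s,down [0.437 0.533 0.725] [ 124.   62.   72.  -12. -142.   57.]
16 [-0.337  0.721  0.234] l,s,down [0.389 0.441 0.809] [ 126.   62.   72.   -9. -135.   59.]
24 [-0.372  0.76   0.213] l,s,down [0.314 0.32  0.894] [ 127.   62.   72.   -5. -126.   60.]
32 [-0.407  0.806  0.196] l,s,down [0.226 0.193 0.955] [ 128.   62.   72.   -2. -116.   61.]
40 [-0.441  0.855  0.183] l,s,down [0.132 0.067 0.989] [ 129.   63.   72.    1. -107.   61.]
[ 0.91 -0.31 -0.34]
```

```bash
python3 -c "
from adv import *
from h import *
q0=r.get_state()['joints']
for a1,a2 in ((80,135),(60,120),(80,150)):
  q=q0
  for az,n,dz in ((a1,6,.3),(a2,40,.1)):
    a=np.radians(az)
    for i in range(n):
      if i%8==0: print(az,(fk(q)[1].inv().apply([np.cos(a),np.sin(a),dz])).round(2),end=' ');rep(q,i)
      q,m=go(q,[np.cos(a),np.sin(a),dz],1,0,w=.6)
  rep(q)
"
```

```text
80 [ 0.45  0.43 -0.84] 0 [-0.453  0.603  0.207] l,s,down [0.462 0.596 0.656] [ 133.   63.   71.  -26. -142.   42.]
135 [ 0.47 -0.52 -0.72] 0 [-0.358  0.673  0.226] l,s,down [0.43  0.561 0.707] [ 127.   63.   72.  -17. -141.   52.]
135 [ 0.57 -0.55 -0.62] 8 [-0.445  0.676  0.186] l,s,down [0.353 0.475 0.806] [ 131.   63.   72.  -16. -132.   50.]
135 [ 0.67 -0.59 -0.46] 16 [-0.533  0.695  0.148] l,s,down [0.226 0.364 0.904] [ 135.   64.   72.  -14. -120.   48.]
135 [ 0.73 -0.63 -0.29] 24 [-0.611  0.727  0.118] l,s,down [0.083 0.249 0.965] [ 137.   65.   72.  -11. -107.   47.]
135 [ 0.76 -0.64 -0.1 ] 32 [-0.683  0.766  0.096] l,s,down [-0.066  0.132  0.989] [139.  66.  72.  -9. -95.  46.]
0 [-0.751  0.81   0.078] l,s,down [-0.217  0.013  0.976] [141.  68.  72.  -6. -83.  44.]
60 [ 0.36  0.72 -0.66] 0 [-0.453  0.603  0.207] l,s,down [0.462 0.596 0.656] [ 133.   63.   71.  -26. -142.   42.]
120 [ 0.57 -0.28 -0.78] 0 [-0.3    0.694  0.241] l,s,down [0.441 0.566 0.697] [ 123.   63.   72.  -14. -143.   57.]
120 [ 0.67 -0.29 -0.69] 8 [-0.336  0.724  0.2  ] l,s,down [0.392 0.474 0.788] [ 125. 
[... 560 characters left out ...]
   71.  -26. -142.   42.]
150 [ 0.33 -0.72 -0.62] 0 [-0.358  0.673  0.226] l,s,down [0.43  0.561 0.707] [ 127.   63.   72.  -17. -141.   52.]
150 [ 0.4  -0.74 -0.55] 8 [-0.487  0.638  0.194] l,s,down [0.36  0.494 0.791] [ 134.   63.   72.  -20. -133.   45.]
150 [ 0.46 -0.78 -0.44] 16 [-0.596  0.616  0.164] l,s,down [0.255 0.426 0.868] [ 139.   63.   72.  -19. -123.   41.]
150 [ 0.51 -0.81 -0.3 ] 24 [-0.692  0.607  0.138] l,s,down [0.125 0.356 0.926] [ 143.   63.   72.  -18. -112.   37.]
150 [ 0.53 -0.84 -0.15] 32 [-0.78   0.608  0.116] l,s,down [-0.019  0.283  0.959] [ 147.   64.   72.  -16. -101.   35.]
0 [-0.863  0.617  0.098] l,s,down [-0.171  0.206  0.964] [150.  66.  72. -14. -89.  33.]
```

```bash
python3 -m inch '[{"x":0.5,"y":0.7,"z":-1,"yaw":0},{"x":0.5,"y":0.7,"z":-1,"yaw":0},{"x":0.5,"y":0.7,"z":-1,"yaw":0},{"x":0.6,"y":0.6,"z":-1,"yaw":0},{"x":0.8,"y":0.2,"z":-1,"yaw":0}]'; python3 -m inch '[{"x":0.8,"y":-0.5,"z":-1,"yaw":0},{"x":0.8,"y":-0.5,"z":-1,"yaw":0},{"x":0.8,"y":-0.5,"z":-1,"yaw":0},{"x":0.9,"y":-0.5,"z":-1,"yaw":0},{"x":0.9,"y":-0.5,"z":-1,"yaw":0}]'; python3 -c "
from adv import *
from h import *
where(); rep(r.get_state()['joints'])"
```

```text
time_s: 17.48
tcp_pos: [-0.3687, 0.6631, 0.2126]
eef_rot: [165.7, 45.1, 92.6]
contact_force: [-0.1, -1.4, -0.2]
gripper_width: 0.0875
time_s: 17.9
tcp_pos: [-0.3925, 0.6843, 0.1826]
eef_rot: [168.3, 39.5, 94.2]
contact_force: [-1.2, 0.3, -1.0]
gripper_width: 0.0878
t 17.9 p [-0.3925  0.6843  0.1826] tz [ 0.247 -0.606 -0.756] ty [0.967 0.199 0.156] q [ 128.4   64.8   71.7  -15.2 -135.6   52.8] w 0.0878 F [-1.2  0.3 -1. ]
0 [-0.393  0.685  0.183] l,s,down [0.404 0.515 0.756] [ 128.   65.   72.  -15. -136.   53.]
```

```bash
python3 -m inch '[{"x":1,"y":-0.9,"z":-1,"yaw":0},{"x":1,"y":-0.9,"z":-1,"yaw":0},{"x":1,"y":-0.9,"z":-1,"yaw":0},{"x":1,"y":-0.9,"z":-1,"yaw":0},{"x":1,"y":-0.9,"z":-1,"yaw":0}]'; python3 -m inch '[{"x":1,"y":-0.9,"z":-0.9,"yaw":0},{"x":1,"y":-0.9,"z":-0.9,"yaw":0},{"x":1,"y":-0.9,"z":-0.8,"yaw":0},{"x":1,"y":-0.9,"z":-0.8,"yaw":0},{"x":1,"y":-0.9,"z":-0.8,"yaw":0}]'>/dev/null;python3 -m inch '[{"x":1,"y":-0.9,"z":-0.8,"yaw":0},{"x":1,"y":-0.9,"z":-0.8,"yaw":0},{"x":1,"y":-0.9,"z":-0.8,"yaw":0},{"x":1,"y":-0.9,"z":-0.8,"yaw":0},{"x":1,"y":-0.9,"z":-0.8,"yaw":0}]'>/dev/null; python3 -c "
from adv import *
from h import *
where(); rep(r.get_state()['joints'])"
```

```text
time_s: 18.32
tcp_pos: [-0.4585, 0.6918, 0.1444]
eef_rot: [171.3, 32.9, 95.9]
contact_force: [0.1, 0.2, 0.1]
gripper_width: 0.0875
t 19.15 p [-0.5873  0.7107  0.1112] tz [ 0.079 -0.314 -0.946] ty [0.987 0.156 0.031] q [ 137.3   65.7   71.6  -11.  -111.6   48.8] w 0.0878 F [-0.1 -0.2 -0.6]
0 [-0.588  0.711  0.112] l,s,down [0.163 0.28  0.946] [ 137.   66.   72.  -11. -112.   49.]
```

```bash
python3 -m inch '[{"x":1,"y":-1,"z":-0.7,"yaw":0},{"x":1,"y":-1,"z":-0.7,"yaw":0},{"x":1,"y":-1,"z":-0.7,"yaw":0},{"x":1,"y":-1,"z":-0.6,"yaw":0},{"x":1,"y":-1,"z":-0.6,"yaw":0}]'>/dev/null; python3 -m inch '[{"x":1,"y":-1,"z":-0.6,"yaw":0},{"x":1,"y":-1,"z":-0.6,"yaw":0}]'>/dev/null; python3 -c "
from adv import *
from h import *
where(); rep(r.get_state()['joints'])
im,d,K,T=load('top0'); hsv=cv2.cvtColor(im,cv2.COLOR_RGB2HSV)
# slide: two ends of its top edge in the top view (crop x4, origin 110,180), plane z=58 mm
e=[ray(K,T,110+a/4,180+b/4,.058) for a,b in ((513,115),(724,175))]; print('slide ends',e,np.linalg.norm(e[0]-e[1]),'mid',(e[0]+e[1])/2,'az',np.degrees(np.arctan2(*(e[0]-e[1])[[1,0]])))
print('holder centre',ray(K,T,264.5,216.3,.01))"
```

```text
t 19.7333 p [-0.6802  0.7223  0.1227] tz [-0.038 -0.154 -0.987] ty [ 0.987  0.146 -0.061] q [ 141.2   64.6   71.6   -8.4 -100.8   46.2] w 0.0877 F [-0.4 -0.1 -0.6]
0 [-0.681  0.723  0.123] l,s,down [0.006 0.159 0.987] [ 141.   65.   72.   -8. -101.   46.]
slide ends [array([0.49715948, 0.11194844, 0.058     ]), array([0.46941331, 0.01616281, 0.058     ])] 0.09972330360422842 mid [0.4832864  0.06405563 0.058     ] az 73.8453122113916
holder centre [0.48407696 0.06563333 0.01      ]
```

```bash
cat >> h.py <<'E'
def yawneed(az):
    "yaw units to bring tool y to world azimuth az"
    a=np.radians(az); v=rot().inv().apply([np.cos(a),np.sin(a),0]); return np.degrees(np.arctan2(-v[0],v[1]))/4
E
python3 -c "
from adv import *
from h import *
print(yawneed(-16.15)); R=rot();k=yawneed(-16.15)
plan([-.25,.62,.36],0.3,15)
"
```

```text
6.197371812327011
0 [-0.51  1.   -0.59] 0.3
1 [-0.48  1.   -0.59] 0.3
2 [-0.46  1.   -0.58] 0.3
3 [-0.43  1.   -0.58] 0.3
4 [-0.41  1.   -0.57] 0.3
5 [-0.38  1.   -0.57] 0.3
6 [-0.36  1.   -0.56] 0.3
7 [-0.34  1.   -0.56] 0.3
8 [-0.31  1.   -0.55] 0.3
9 [-0.29  1.   -0.55] 0.3
10 [-0.27  1.   -0.55] 0.3
11 [-0.24  1.   -0.55] 0.3
12 [-0.22  1.   -0.54] 0.3
13 [-0.2   1.   -0.54] 0.3
14 [-0.18  1.   -0.54] 0.3
then [-0.295  0.631  0.335]
```

```bash
python3 -m inch '[{"x":-0.5,"y":1,"z":-0.9,"yaw":0.5},{"x":-0.5,"y":1,"z":-0.9,"yaw":0.5},{"x":-0.5,"y":1,"z":-0.9,"yaw":0.5},{"x":-0.4,"y":1,"z":-0.9,"yaw":0.5},{"x":-0.4,"y":1,"z":-0.9,"yaw":0.5}]'>/dev/null; python3 -m inch '[{"x":-0.3,"y":1,"z":-0.7,"yaw":0.5},{"x":-0.3,"y":1,"z":-0.7,"yaw":0.5},{"x":-0.2,"y":1,"z":-0.7,"yaw":0.5},{"x":-0.2,"y":1,"z":-0.5,"yaw":0.5},{"x":-0.1,"y":1,"z":-0.5,"yaw":0.5}]'>/dev/null; python3 -m inch '[{"x":-0.1,"y":1,"z":0,"yaw":0.5},{"x":-0.1,"y":1,"z":0,"yaw":0.5},{"x":-0.1,"y":1,"z":0,"yaw":0},{"x":-0.1,"y":1,"z":0,"yaw":0},{"x":-0.1,"y":1,"z":0,"yaw":0}]'>/dev/null; python3 -c "
from adv import *
from h import *
where();rep(r.get_state()['joints']);print(yawneed(-16.15))
plan([.25,.37,.33],0,20);plan([.4833,.064,.2],0,5)
"
```

```text
t 20.9833 p [-0.3155  0.6096  0.3088] tz [-0.032 -0.15  -0.988] ty [ 0.968 -0.252  0.007] q [129.7  24.3  17.8  -6.9 -89.   36.2] w 0.0877 F [1.  1.2 0.2]
0 [-0.316  0.61   0.309] l,s,down [0.011 0.152 0.988] [130.  24.  18.  -7. -89.  36.]
0.3745148027038159
0 [-0.15  1.   -0.01] 0
1 [-0.15  1.   -0.01] 0
2 [-0.15  1.   -0.01] 0
3 [-0.15  1.   -0.01] 0
4 [-0.15  1.   -0.01] 0
5 [-0.15  1.   -0.01] 0
6 [-0.15  1.   -0.01] 0
7 [-0.15  1.   -0.01] 0
8 [-0.15  1.   -0.01] 0
9 [-0.15  1.   -0.01] 0
10 [-0.15  1.   -0.01] 0
11 [-0.15  1.   -0.01] 0
12 [-0.15  1.   -0.01] 0
13 [-0.15  1.   -0.01] 0
14 [-0.15  1.   -0.01] 0
15 [-0.15  1.   -0.01] 0
16 [-0.15  1.   -0.01] 0
17 [-0.15  1.   -0.01] 0
18 [-0.15  1.   -0.01] 0
19 [-0.15  1.   -0.01] 0
then [0.15  0.412 0.326]
0 [-0.34  1.    0.18] 0
1 [-0.34  1.    0.18] 0
2 [-0.34  1.    0.18] 0
3 [-0.34  1.    0.18] 0
4 [-0.34  1.    0.18] 0
then [-0.206  0.535  0.294]
```

```bash
python3 -m inch '[{"x":-0.15,"y":1,"z":0,"yaw":0.4},{"x":-0.15,"y":1,"z":0,"yaw":0},{"x":-0.15,"y":1,"z":0,"yaw":0},{"x":-0.15,"y":1,"z":0,"yaw":0},{"x":-0.15,"y":1,"z":0,"yaw":0}]'>/dev/null; python3 -m inch '[{"x":-0.15,"y":1,"z":0,"yaw":0},{"x":-0.15,"y":1,"z":0,"yaw":0},{"x":-0.15,"y":1,"z":0,"yaw":0},{"x":-0.15,"y":1,"z":0,"yaw":0},{"x":-0.15,"y":1,"z":0,"yaw":0}]'>/dev/null; python3 -m inch '[{"x":-0.15,"y":1,"z":0,"yaw":0},{"x":-0.2,"y":1,"z":0,"yaw":0},{"x":-0.2,"y":1,"z":0,"yaw":0},{"x":-0.2,"y":1,"z":0,"yaw":0},{"x":-0.2,"y":1,"z":0,"yaw":0}]'>/dev/null; python3 -c "
from adv import *
from h import *
where();rep(r.get_state()['joints']);print(yawneed(-16.15))
print(units(np.array([.4833,.064,.15])-r.get_state()['tcp_pos']))
"
```

```text
t 22.2333 p [0.0315 0.4433 0.3241] tz [-0.04  -0.123 -0.992] ty [ 0.967 -0.253 -0.007] q [107.6   0.2 -12.1  -4.3 -83.9  58.5] w 0.0874 F [ 0.4  0.2 -1.1]
0 [0.032 0.444 0.325] l,s,down [-0.004  0.129  0.992] [108.   0. -12.  -4. -84.  58.]
0.37950207310640244
[-9.13 21.38  8.06]
```

```bash
python3 -m inch '[{"x":-0.4,"y":1,"z":0.1,"yaw":0.2},{"x":-0.4,"y":1,"z":0.1,"yaw":0.2},{"x":-0.4,"y":1,"z":0.2,"yaw":0.2},{"x":-0.4,"y":1,"z":0.3,"yaw":0},{"x":-0.4,"y":1,"z":0.3,"yaw":0}]'>/dev/null; python3 -m inch '[{"x":-0.4,"y":1,"z":0.3,"yaw":0},{"x":-0.4,"y":1,"z":0.4,"yaw":0},{"x":-0.4,"y":1,"z":0.4,"yaw":0},{"x":-0.4,"y":1,"z":0.4,"yaw":0},{"x":-0.4,"y":1,"z":0.4,"yaw":0}]'>/dev/null; python3 -m inch '[{"x":-0.4,"y":1,"z":0.4,"yaw":0},{"x":-0.4,"y":1,"z":0.4,"yaw":0},{"x":-0.5,"y":1,"z":0.4,"yaw":0},{"x":-0.5,"y":1,"z":0.4,"yaw":0},{"x":-0.5,"y":1,"z":0.4,"yaw":0}]'>/dev/null; python3 -c "
from adv import *
from h import *
where();rep(r.get_state()['joints']);print(yawneed(-16.15))
print(units(np.array([.4833,.064,.15])-r.get_state()['tcp_pos']))
"
```

```text
t 23.4833 p [0.3517 0.1746 0.221 ] tz [-0.028 -0.082 -0.996] ty [ 0.965 -0.264 -0.005] q [ 57.   -4.1 -31.9   1.3 -67.  107.2] w 0.0875 F [ 0.7  0.5 -0.3]
0 [0.352 0.175 0.221] l,s,down [-0.004  0.087  0.996] [ 57.  -4. -32.   1. -67. 107.]
0.21928244184141651
[-2.62  6.26  3.05]
```

```bash
python3 -m inch '[{"x":-0.4,"y":1,"z":0.5,"yaw":0.2},{"x":-0.4,"y":1,"z":0.5,"yaw":0.1},{"x":-0.4,"y":1,"z":0.5,"yaw":0},{"x":-0.4,"y":1,"z":0.5,"yaw":0},{"x":-0.5,"y":1,"z":0.5,"yaw":0}]'>/dev/null; python3 -m inch '[{"x":-0.5,"y":1,"z":0.5,"yaw":0},{"x":0,"y":0.3,"z":0,"yaw":0}]'>/dev/null; python3 -c "
from adv import *
from h import *
where();rep(r.get_state()['joints']);print(yawneed(-16.15))
print(units(np.array([.4833,.064,.05])-r.get_state()['tcp_pos']))
grab('wrist','w1'); im,d,K,T=load('w1')
for p in ([.4972,.1119,.046],[.4694,.0162,.058],[.4833,.064,.058]): print(proj(K,T,p))
"
```

```text
t 24.0667 p [0.4923 0.0611 0.15  ] tz [-0.015 -0.072 -0.997] ty [ 0.962 -0.273  0.005] q [ 32.2   9.1 -29.    3.7 -54.8 129.7] w 0.0877 F [ 0.   0.9 -0.2]
0 [0.493 0.061 0.15 ] l,s,down [0.006 0.074 0.997] [ 32.   9. -29.   4. -55. 130.]
0.06908931761295077
[ 0.31 -0.4   3.99]
[267.94120397 136.49919624]
[268.52727675 266.29949007]
[268.02746486 207.67702264]
```

View pics/w1.png

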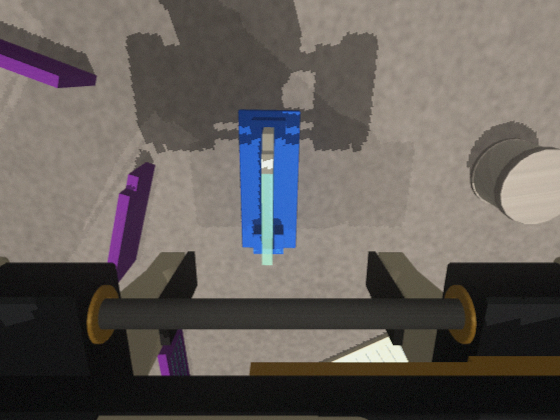

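```bash
python3 -m inch '[{"x":0.3,"y":-0.4,"z":0.6,"yaw":0},{"x":0,"y":0,"z":1,"yaw":0},{"x":0,"y":0,"z":1,"yaw":0},{"x":0,"y":0,"z":1,"yaw":0},{"x":0,"y":0,"z":0.7,"yaw":0}]' -0.3 12 ; python3 -c "
from adv import *
from h import *
where();rep(r.get_state()['joints']);print(yawneed(-16.15))
print(units(np.array([.4833,.064,.034])-r.get_state()['tcp_pos']))"
```

```text
time_s: 24.53
tcp_pos: [0.4908, 0.0721, 0.0468]
eef_rot: [178.8, 3.4, 74.4]
contact_force: [-0.1, -0.5, -0.6]
gripper_width: 0.0599
t 24.5333 p [0.4908 0.0721 0.0468] tz [ 0.005 -0.062 -0.998] ty [ 0.963 -0.268  0.021] q [ 33.5  16.5 -37.    5.  -38.4 126.9] w 0.0599 F [-0.1 -0.5 -0.6]
0 [0.491 0.072 0.047] l,s,down [0.022 0.058 0.998] [ 34.  16. -37.   5. -38. 127.]
0.12905575420734883
[-0.36 -0.21  0.53]
```

```bash
python3 -m inch '[{"x":-0.2,"y":-0.25,"z":0.3,"yaw":0.1},{"x":-0.15,"y":0,"z":0.25,"yaw":0}]' -0.5 ; python3 -c "
from adv import *
from h import *
where();rep(r.get_state()['joints']);print(yawneed(-16.15))
print(units(np.array([.4833,.064,.034])-r.get_state()['tcp_pos']))"
```

```text
time_s: 24.7
tcp_pos: [0.4817, 0.0668, 0.0316]
eef_rot: [178.8, 3.4, 74.2]
contact_force: [-1.1, 0.5, -0.2]
gripper_width: 0.0467
t 24.7 p [0.4817 0.0668 0.0316] tz [ 0.005 -0.062 -0.998] ty [ 0.962 -0.271  0.022] q [ 33.6  17.1 -39.2   5.4 -35.5 126.2] w 0.0467 F [-1.1  0.5 -0.2]
0 [0.482 0.067 0.032] l,s,down [0.022 0.058 0.998] [ 34.  17. -39.   5. -36. 126.]
0.08146478438956929
[-0.1   0.1  -0.09]
```

Centred within 3 mm. Closing gently.

```bash
python3 -m inch '[{"x":0,"y":0.1,"z":0,"yaw":0},{"x":0,"y":0,"z":0,"yaw":0},{"x":0,"y":0,"z":0,"yaw":0},{"x":0,"y":0,"z":0,"yaw":0},{"x":0,"y":0,"z":0,"yaw":0}]' -1 12; python3 -m inch '[{"x":0,"y":0,"z":0,"yaw":0},{"x":0,"y":0,"z":0,"yaw":0},{"x":0,"y":0,"z":-0.2,"yaw":0}]'
```

```text
time_s: 25.12
tcp_pos: [0.4863, 0.0694, 0.0341]
eef_rot: [178.5, 3.1, 74.5]
contact_force: [-0.7, -0.3, 0.1]
gripper_width: 0.0132
time_s: 25.37
tcp_pos: [0.484, 0.0697, 0.0388]
eef_rot: [178.7, 3.1, 74.3]
contact_force: [0.8, 0.0, -0.7]
gripper_width: 0.0079
```

```bash
python3 -m inch '[{"x":0,"y":0,"z":-0.5,"yaw":0},{"x":0,"y":0,"z":-0.7,"yaw":0},{"x":0,"y":0,"z":-0.9,"yaw":0},{"x":0,"y":0,"z":-1,"yaw":0},{"x":0,"y":0,"z":-1,"yaw":0}]'; python3 -c "
from adv import *
from h import *
where(); q0=r.get_state()['joints']
# plan: turn (yaw +1/row) while going toward wrist az; then push outward
for az,rad in ((-30,.95),(-45,.95)):
  q=q0;n=0
  while n<60:
    p,R=fk(q); g=np.array([rad*np.cos(np.radians(az)),rad*np.sin(np.radians(az)),.55])+.367*R.apply([0,0,1])
    a=np.radians(q[0]); lab=-R.apply([0,1,0]); err=np.degrees(np.arctan2(lab[1],lab[0]))-(az+10); err=(err+180)%360-180
    if np.linalg.norm(g-p)<.05: break
    u=R.inv().apply(g-p)/.025; q=row(q,u/max(1,np.abs(u).max()),1 if abs(err)>6 else 0,.6); n+=1
  print(az,'err',err);rep(q,n); show(q)
"
```

```text
time_s: 25.78
tcp_pos: [0.482, 0.0744, 0.1435]
eef_rot: [178.9, 3.4, 74.3]
contact_force: [1.0, 0.2, -1.4]
gripper_width: 0.0078
t 25.7833 p [0.482  0.0744 0.1435] tz [ 0.002 -0.062 -0.998] ty [ 0.963 -0.27   0.019] q [ 34.4   8.2 -31.2   3.8 -52.6 127.6] w 0.0078 F [ 1.   0.2 -1.4]
-30 err 92.28974885003345
23 [ 0.814 -0.482  0.183] l,s,down [0.019 0.06  0.998] [-18.  49.  41.   3. -82.  89.]
[ 0.814 -0.482  0.183] tz [ 0.002 -0.062 -0.998] tilt 3.6 [-17.6  48.7  41.4   3.4 -81.6  89.5]
-45 err 91.27190766274657
27 [ 0.667 -0.675  0.183] l,s,down [0.019 0.06  0.998] [-32.  49.  41.   3. -81.  88.]
[ 0.667 -0.675  0.183] tz [ 0.002 -0.062 -0.998] tilt 3.6 [-32.5  48.5  41.2   3.  -80.7  88.4]
```

```bash
cat > out.py <<'E'
from adv import *
from h import *
def out(n,yaw=1,az=-25,dz=.1,goal=None,q=None,w=.6):
    q=r.get_state()['joints'] if q is None else q
    for i in range(n):
        p,R=fk(q); a=np.radians(az); dw=(np.array(goal)-p) if goal is not None else np.array([np.cos(a),np.sin(a),dz])
        u=R.inv().apply(dw)/.025; m=np.abs(u).max(); u=(u/m if goal is None else u/max(1,m)).round(1); print(u,yaw); q=row(q,u,yaw,w)
    show(q); print('label up',-fk(q)[1].apply([0,1,0]).round(2)); return q
E
python3 -c "
from out import *
q=out(8,1,goal=[.86,-.3,.28]); q=out(12,1,goal=[.95,-.42,.28],q=q)
print(q.round(1))"
```

```text
[-0.6  1.  -0.2] 1
[-0.5  1.  -0.2] 1
[-0.4  1.  -0.2] 1
[-0.3  1.  -0.2] 1
[-0.2  1.  -0.2] 1
[-0.2  1.  -0.2] 1
[-0.1  1.  -0.2] 1
[-0.   1.  -0.2] 1
[ 0.631 -0.073  0.193] tz [ 0.002 -0.062 -0.998] tilt 3.6 [ 13.1  18.3 -10.4   4.  -62.1 117.3]
label up [-0.67  0.74 -0.05]
[-0.   1.  -0.1] 1
[ 0.1  1.  -0.1] 1
[ 0.1  1.  -0.1] 1
[ 0.2  1.  -0.1] 1
[ 0.3  1.  -0.2] 1
[ 0.4  1.  -0.1] 1
[ 0.4  1.  -0.2] 1
[ 0.5  1.  -0.2] 1
[ 0.6  1.  -0.2] 1
[ 0.7  1.  -0.2] 1
[ 0.8  1.  -0.2] 1
[ 1.   1.  -0.2] 1
[ 0.855 -0.319  0.257] tz [ 0.002 -0.062 -0.998] tilt 3.6 [ -6.9  44.2  41.8   3.5 -87.1  91. ]
label up [ 0.1   0.99 -0.06]
[ -6.9  44.2  41.8   3.5 -87.1  91. ]
```

```bash
python3 -m inch '[{"x":-0.6,"y":1,"z":-0.2,"yaw":1},{"x":-0.5,"y":1,"z":-0.2,"yaw":1},{"x":-0.4,"y":1,"z":-0.2,"yaw":1},{"x":-0.3,"y":1,"z":-0.2,"yaw":1},{"x":-0.2,"y":1,"z":-0.2,"yaw":1}]'; python3 -m inch '[{"x":-0.2,"y":1,"z":-0.2,"yaw":1},{"x":-0.1,"y":1,"z":-0.2,"yaw":1},{"x":0,"y":1,"z":-0.2,"yaw":1},{"x":0,"y":1,"z":-0.2,"yaw":1},{"x":0.1,"y":1,"z":-0.2,"yaw":1}]'>/dev/null; python3 -m inch '[{"x":0.1,"y":1,"z":-0.2,"yaw":1},{"x":0.2,"y":1,"z":-0.2,"yaw":1},{"x":0.3,"y":1,"z":-0.2,"yaw":1},{"x":0.4,"y":1,"z":-0.2,"yaw":1},{"x":0.4,"y":1,"z":-0.2,"yaw":1}]'; python3 -c "
from out import *
where(); q=out(20,1,az=-25,dz=.1)"
```

```text
time_s: 26.2
tcp_pos: [0.5822, -0.0195, 0.188]
eef_rot: [177.3, 2.0, 54.0]
contact_force: [1.5, 1.7, -1.7]
gripper_width: 0.0079
time_s: 27.03
tcp_pos: [0.7589, -0.2198, 0.2634]
eef_rot: [176.6, -0.7, 12.0]
contact_force: [0.5, 0.8, -1.0]
gripper_width: 0.0078
t 27.0333 p [ 0.7589 -0.2198  0.2634] tz [ 0.024 -0.056 -0.998] ty [ 0.207 -0.976  0.06 ] q [ -0.6  29.6  16.8   3.3 -75.8 101.8] w 0.0078 F [ 0.5  0.8 -1. ]
[ 1.   0.8 -0.1] 1
[ 1.   0.7 -0.1] 1
[ 1.   0.6 -0.1] 1
[ 1.   0.5 -0.1] 1
[ 1.   0.4 -0.1] 1
[ 1.   0.3 -0.1] 1
[ 1.   0.2 -0.1] 1
[ 1.   0.2 -0.1] 1
[ 1.   0.1 -0. ] 1
[ 1.  0. -0.] 1
[ 1. -0. -0.] 1
[ 1.  -0.1  0. ] 1
[ 1.  -0.2  0. ] 1
[ 1.  -0.3  0.1] 1
[ 1.  -0.3  0.1] 1
[ 1.  -0.4  0.1] 1
[ 1.  -0.5  0.1] 1
[ 1.  -0.6  0.1] 1
[ 1.  -0.7  0.2] 1
[ 1.  -0.8  0.2] 1
[ 1.039 -0.384  0.231] tz [ 0.246 -0.157 -0.957] tilt 17.0 [ -8.   62.   71.7   7.  -84.2  30.6]
label up [0.9  0.39 0.17]
```

```bash
python3 -m inch '[{"x":1,"y":0.8,"z":-0.1,"yaw":1},{"x":1,"y":0.7,"z":-0.1,"yaw":1},{"x":1,"y":0.6,"z":-0.1,"yaw":1},{"x":1,"y":0.5,"z":-0.1,"yaw":1},{"x":1,"y":0.4,"z":-0.1,"yaw":1}]'>/dev/null; python3 -m inch '[{"x":1,"y":0.3,"z":-0.1,"yaw":1},{"x":1,"y":0.2,"z":-0.1,"yaw":1},{"x":1,"y":0.2,"z":-0.1,"yaw":1},{"x":1,"y":0.1,"z":-0.1,"yaw":1},{"x":1,"y":0,"z":-0.1,"yaw":1}]'; python3 -m inch '[{"x":1,"y":0,"z":-0.1,"yaw":1},{"x":1,"y":-0.1,"z":-0.1,"yaw":1},{"x":1,"y":-0.2,"z":-0.1,"yaw":1},{"x":1,"y":-0.3,"z":0,"yaw":1},{"x":1,"y":-0.3,"z":0,"yaw":1}]';  python3 -m inch '[{"x":1,"y":-0.4,"z":0,"yaw":1},{"x":1,"y":-0.5,"z":0,"yaw":1},{"x":1,"y":-0.6,"z":0,"yaw":1},{"x":1,"y":-0.7,"z":0,"yaw":1},{"x":1,"y":-0.8,"z":0.1,"yaw":1}]'; python3 -c "
from out import *
where(); q=out(12,1,az=-22,dz=.1);q=out(15,0,az=-22,dz=.1,q=q)"
```

```text
time_s: 27.87
tcp_pos: [0.9469, -0.3372, 0.26]
eef_rot: [177.2, -4.1, -30.0]
contact_force: [0.1, 1.0, -1.9]
gripper_width: 0.0081
time_s: 28.28
tcp_pos: [0.9794, -0.3719, 0.2388]
eef_rot: [-179.2, -9.3, -51.1]
contact_force: [0.8, 0.7, -1.0]
gripper_width: 0.0083
time_s: 28.7
tcp_pos: [1.0158, -0.4099, 0.2266]
eef_rot: [-171.5, -12.7, -72.8]
contact_force: [-0.3, 0.1, -1.0]
gripper_width: 0.0078
t 28.7 p [ 1.0158 -0.4099  0.2266] tz [ 0.205 -0.165 -0.965] ty [-0.935 -0.323 -0.144] q [ -9.5  62.2  71.7   7.4 -86.2  27.9] w 0.0078 F [-0.3  0.1 -1. ]
[ 0.8 -1.   0.2] 1
[ 0.7 -1.   0.2] 1
[ 0.6 -1.   0.2] 1
[ 0.5 -1.   0.3] 1
[ 0.4 -1.   0.3] 1
[ 0.4 -1.   0.3] 1
[ 0.3 -1.   0.3] 1
[ 0.2 -1.   0.3] 1
[ 0.1 -1.   0.3] 1
[ 0.1 -1.   0.4] 1
[-0.  -1.   0.4] 1
[-0.1 -1.   0.4] 1
[ 1.12  -0.454  0.184] tz [ 0.41  -0.265 -0.873] tilt 29.2 [ -9.7  67.4  71.7  12.  -67.5 -21.7]
label up [ 0.76 -0.42  0.49]
[-0.1 -1.   0.4] 0
[-0.1 -1.   0.5] 0
[-0.1 -1.   0.5] 0
[-0.2 -1.   0.5] 0
[-0.2 -1.   0.5] 0
[-0.2 -1.   0.6] 0
[-0.2 -1.   0.6] 0
[-0.2 -1.   0.6] 0
[-0.2 -1.   0.6] 0
[-0.2 -1.   0.7] 0
[-0.2 -1.   0.7] 0
[-0.2 -1.   0.7] 0
[-0.2 -1.   0.8] 0
[-0.2 -1.   0.8] 0
[-0.2 -1.   0.8] 0
[ 1.235 -0.495  0.15 ] tz [ 0.634 -0.373 -0.677] tilt 47.4 [-10.   75.1  71.7  22.  -43.3 -29.1]
label up [ 0.6  -0.32  0.74]
```

```bash
python3 -m inch '[{"x":0.9,"y":-1,"z":0,"yaw":1},{"x":0.8,"y":-1,"z":0,"yaw":1},{"x":0.7,"y":-1,"z":0,"yaw":1},{"x":0.6,"y":-1,"z":0,"yaw":1},{"x":0.5,"y":-1,"z":0,"yaw":1}]'>/dev/null; python3 -m inch '[{"x":0.4,"y":-1,"z":0,"yaw":1},{"x":0.3,"y":-1,"z":0.1,"yaw":1},{"x":0.2,"y":-1,"z":0.1,"yaw":1},{"x":0.1,"y":-1,"z":0.1,"yaw":1},{"x":0.1,"y":-1,"z":0.2,"yaw":1}]'; python3 -m inch '[{"x":0,"y":-1,"z":0.2,"yaw":1},{"x":-0.1,"y":-1,"z":0.2,"yaw":1},{"x":-0.1,"y":-1,"z":0.3,"yaw":0},{"x":-0.1,"y":-1,"z":0.3,"yaw":0},{"x":-0.1,"y":-1,"z":0.3,"yaw":0}]'>/dev/null;  python3 -m inch '[{"x":-0.1,"y":-1,"z":0.3,"yaw":0},{"x":-0.1,"y":-1,"z":0.3,"yaw":0},{"x":-0.1,"y":-1,"z":0.4,"yaw":0},{"x":-0.1,"y":-1,"z":0.4,"yaw":0},{"x":-0.1,"y":-1,"z":0.4,"yaw":0}]'; python3 -c "
from out import *
where(); q=out(12,0,az=-22,dz=.2)"
```

```text
time_s: 29.53
tcp_pos: [1.0839, -0.4545, 0.2392]
eef_rot: [-153.2, -4.7, -114.9]
contact_force: [-0.0, 0.9, -0.6]
gripper_width: 0.0079
time_s: 30.37
tcp_pos: [1.148, -0.5012, 0.2448]
eef_rot: [-141.2, -0.6, -121.8]
contact_force: [0.9, 0.1, -0.9]
gripper_width: 0.0079
t 30.3667 p [ 1.148  -0.5012  0.2448] tz [ 0.529 -0.337 -0.779] ty [-0.665  0.405 -0.627] q [-11.2  66.5  71.7  15.4 -59.2 -24. ] w 0.0079 F [ 0.9  0.1 -0.9]
[-0.2 -1.   0.5] 0
[-0.2 -1.   0.5] 0
[-0.2 -1.   0.6] 0
[-0.2 -1.   0.6] 0
[-0.2 -1.   0.6] 0
[-0.2 -1.   0.7] 0
[-0.2 -1.   0.7] 0
[-0.2 -1.   0.7] 0
[-0.2 -1.   0.8] 0
[-0.2 -1.   0.8] 0
[-0.2 -1.   0.8] 0
[-0.2 -1.   0.9] 0
[ 1.235 -0.532  0.239] tz [ 0.688 -0.419 -0.593] tilt 53.7 [-11.6  72.4  71.7  25.  -40.1 -31.6]
label up [ 0.51 -0.31  0.81]
```

```bash
python3 -m inch '[{"x":-0.2,"y":-1,"z":0.5,"yaw":0},{"x":-0.2,"y":-1,"z":0.5,"yaw":0},{"x":-0.2,"y":-1,"z":0.5,"yaw":0},{"x":-0.2,"y":-1,"z":0.6,"yaw":0},{"x":-0.2,"y":-1,"z":0.6,"yaw":0}]'>/dev/null; python3 -m inch '[{"x":-0.2,"y":-1,"z":0.6,"yaw":0},{"x":-0.2,"y":-1,"z":0.6,"yaw":0},{"x":-0.2,"y":-1,"z":0.6,"yaw":0}]';  python3 -c "
from out import *
where(); q=out(26,0,goal=[.56,-.265,.30],w=.6)"
```

```text
time_s: 31.03
tcp_pos: [1.2068, -0.5225, 0.2494]
eef_rot: [-130.9, -0.6, -121.2]
contact_force: [0.2, -0.0, 0.1]
gripper_width: 0.0079
t 31.0333 p [ 1.2068 -0.5225  0.2494] tz [ 0.643 -0.397 -0.655] ty [-0.565  0.333 -0.755] q [-11.3  69.9  71.6  21.3 -46.6 -27.9] w 0.0079 F [ 0.2 -0.   0.1]
[ 0.2  0.7 -1. ] 0
[ 0.2  0.8 -1. ] 0
[ 0.2  0.8 -1. ] 0
[ 0.2  0.8 -1. ] 0
[ 0.2  0.8 -1. ] 0
[ 0.2  0.8 -1. ] 0
[ 0.2  0.8 -1. ] 0
[ 0.2  0.8 -1. ] 0
[ 0.2  0.9 -1. ] 0
[ 0.2  0.9 -1. ] 0
[ 0.2  0.9 -1. ] 0
[ 0.2  0.9 -1. ] 0
[ 0.2  1.  -1. ] 0
[ 0.3  1.  -1. ] 0
[ 0.3  1.  -0.9] 0
[ 0.2  1.  -0.9] 0
[ 0.2  1.  -0.9] 0
[ 0.3  1.  -0.8] 0
[ 0.2  1.  -0.8] 0
[ 0.3  1.  -0.8] 0
[ 0.2  1.  -0.7] 0
[ 0.3  1.  -0.7] 0
[ 0.1  0.4 -0.2] 0
[-0.  0.  0.] 0
[-0.  0.  0.] 0
[-0.  0.  0.] 0
[ 0.56  -0.266  0.301] tz [ 0.564 -0.363 -0.742] tilt 42.1 [ -23.4   -6.9  -55.8   95.5   -6.3 -101. ]
label up [ 0.64 -0.38  0.67]
```

```bash
python3 -c "
from out import *
import io,contextlib
for g in ([.585,-.28,.3],[.585,-.28,.22],[.585,-.28,.16],[.56,-.22,.22],[.6,-.25,.2],[.59,-.25,.28]):
  with contextlib.redirect_stdout(io.StringIO()): q=out(24,0,goal=g)
  print(g);show(q);print(-fk(q)[1].apply([0,1,0]).round(2))"
```

```text
[0.585, -0.28, 0.3]
[ 0.584 -0.281  0.301] tz [ 0.562 -0.361 -0.744] tilt 41.9 [ -24.    -4.1  -53.1   95.5   -5.9 -100.6]
[ 0.64 -0.38  0.67]
[0.585, -0.28, 0.22]
[ 0.588 -0.28   0.23 ] tz [ 0.484 -0.328 -0.811] tilt 35.8 [ -23.6    1.8  -53.5   95.5   -6.2 -101.4]
[ 0.7  -0.42  0.58]
[0.585, -0.28, 0.16]
[ 0.64  -0.299  0.199] tz [ 0.454 -0.319 -0.832] tilt 33.7 [ -23.1    9.2  -48.3   95.5   -6.6 -102.1]
[ 0.71 -0.43  0.55]
[0.56, -0.22, 0.22]
[ 0.592 -0.233  0.239] tz [ 0.5   -0.341 -0.796] tilt 37.3 [-1.720e+01 -1.000e-01 -5.510e+01  9.550e+01 -1.030e+01 -1.065e+02]
[ 0.68 -0.41  0.61]
[0.6, -0.25, 0.2]
[ 0.62  -0.257  0.218] tz [ 0.475 -0.331 -0.815] tilt 35.4 [ -19.2    4.8  -51.7   95.5   -9.  -105.2]
[ 0.7  -0.42  0.58]
[0.59, -0.25, 0.28]
[ 0.591 -0.251  0.281] tz [ 0.545 -0.355 -0.76 ] tilt 40.6 [ -19.7   -3.   -54.1   95.5   -8.7 -104. ]
[ 0.65 -0.39  0.65]
```

```bash
python3 -m inch '[{"x":0.2,"y":0.7,"z":-1,"yaw":0},{"x":0.2,"y":0.7,"z":-1,"yaw":0},{"x":0.2,"y":0.7,"z":-1,"yaw":0},{"x":0.2,"y":0.7,"z":-1,"yaw":0},{"x":0.2,"y":0.7,"z":-1,"yaw":0}]'>/dev/null; python3 -m inch '[{"x":0.2,"y":0.8,"z":-1,"yaw":0},{"x":0.2,"y":0.8,"z":-1,"yaw":0},{"x":0.2,"y":0.8,"z":-1,"yaw":0},{"x":0.2,"y":0.8,"z":-1,"yaw":0},{"x":0.2,"y":0.8,"z":-1,"yaw":0}]';  python3 -m inch '[{"x":0.2,"y":0.8,"z":-1,"yaw":0},{"x":0.2,"y":0.8,"z":-1,"yaw":0},{"x":0.2,"y":0.8,"z":-1,"yaw":0},{"x":0.2,"y":0.8,"z":-1,"yaw":0},{"x":0.2,"y":0.8,"z":-1,"yaw":0}]'; python3 -c "
from out import *
where(); q=out(10,0,goal=[.59,-.275,.325],w=.6)"
```

```text
time_s: 31.87
tcp_pos: [1.017, -0.4513, 0.2617]
eef_rot: [-131.0, -1.4, -122.0]
contact_force: [13.4, 24.8, -2.9]
gripper_width: 0.008
time_s: 32.28
tcp_pos: [0.8702, -0.391, 0.2919]
eef_rot: [-134.6, -1.3, -122.9]
contact_force: [0.5, 0.7, 0.1]
gripper_width: 0.008
t 32.2833 p [ 0.8702 -0.391   0.2919] tz [ 0.589 -0.4   -0.702] ty [-0.598  0.368 -0.712] q [ -22.    23.4  -22.7   95.5   -8.7 -102.4] w 0.008 F [0.5 0.7 0.1]
[ 0.2  0.8 -1. ] 0
[ 0.2  0.8 -1. ] 0
[ 0.3  0.9 -1. ] 0
[ 0.3  0.9 -1. ] 0
[ 0.3  0.9 -1. ] 0
[ 0.3  0.9 -1. ] 0
[ 0.2  1.  -1. ] 0
[ 0.3  0.9 -1. ] 0
[ 0.2  1.  -1. ] 0
[ 0. -0.  0.] 0
[ 0.59  -0.273  0.325] tz [ 0.57  -0.395 -0.721] tilt 43.9 [-18.2  -5.2 -52.3  89.  -11.4 -98.9]
label up [ 0.61 -0.38  0.69]
```

```bash
python3 -m inch '[{"x":0.2,"y":0.8,"z":-1,"yaw":0},{"x":0.2,"y":0.8,"z":-1,"yaw":0},{"x":0.3,"y":0.9,"z":-1,"yaw":0},{"x":0.3,"y":0.9,"z":-1,"yaw":0},{"x":0.3,"y":0.9,"z":-1,"yaw":0}]'; python3 -m inch '[{"x":0.3,"y":0.9,"z":-1,"yaw":0},{"x":0.2,"y":0.9,"z":-1,"yaw":0},{"x":0.2,"y":0.6,"z":-0.7,"yaw":0},{"x":0,"y":0,"z":0,"yaw":0}]'; python3 -c "
from out import *
where(); q=out(6,0,goal=[.58,-.27,.315],w=.6)"
```

```text
time_s: 32.7
tcp_pos: [0.712, -0.323, 0.3205]
eef_rot: [-135.9, -1.6, -122.5]
contact_force: [-0.1, 0.4, 0.1]
gripper_width: 0.0077
time_s: 33.03
tcp_pos: [0.6181, -0.2844, 0.3322]
eef_rot: [-135.6, -1.6, -122.1]
contact_force: [0.5, 0.2, -0.6]
gripper_width: 0.0081
t 33.0333 p [ 0.6181 -0.2844  0.3322] tz [ 0.582 -0.388 -0.714] ty [-0.616  0.363 -0.699] q [-19.9  -2.8 -49.4  91.1  -9.6 -98.9] w 0.0081 F [ 0.5  0.2 -0.6]
[ 0.2  1.  -0.4] 0
[ 0.1  0.7 -0.1] 0
[0.  0.1 0.1] 0
[0. 0. 0.] 0
[0. 0. 0.] 0
[0. 0. 0.] 0
[ 0.581 -0.269  0.316] tz [ 0.572 -0.385 -0.724] tilt 43.6 [ -21.7   -5.9  -53.7   95.5   -8.5 -102.1]
label up [ 0.62 -0.37  0.69]
```

```bash
python3 -m inch '[{"x":0.2,"y":0.9,"z":-0.4,"yaw":0},{"x":0.2,"y":0.7,"z":-0.3,"yaw":0},{"x":0,"y":0.2,"z":0,"yaw":0},{"x":0,"y":0,"z":0,"yaw":0},{"x":0,"y":0,"z":0,"yaw":0}]'; python3 -m inch '[{"x":0,"y":0,"z":0,"yaw":0},{"x":0,"y":0,"z":0,"yaw":0}]'; python3 -c "
from out import *
where(); grab('top','top2'); grab('scene','scene2');where(); im,d,K,T=load('top2')
a=np.hstack([load('top2')[0],]);s=load('scene2')[0]
o=np.hstack([a[60:360,130:530],s[100:400,60:460]]);cv2.imwrite('pics/end.png',o[:,:,::-1])"
```

```text
time_s: 33.45
tcp_pos: [0.5726, -0.2662, 0.3237]
eef_rot: [-135.7, -1.3, -122.0]
contact_force: [0.0, 0.9, 0.5]
gripper_width: 0.008
time_s: 33.62
tcp_pos: [0.5743, -0.2663, 0.3247]
eef_rot: [-135.7, -1.3, -121.9]
contact_force: [-0.2, -0.2, -0.3]
gripper_width: 0.008
t 33.6167 p [ 0.5743 -0.2663  0.3247] tz [ 0.585 -0.383 -0.715] ty [-0.616  0.364 -0.699] q [ -22.    -7.2  -54.2   95.5   -7.8 -101.7] w 0.008 F [-0.2 -0.2 -0.3]
t 33.7167 p [ 0.5742 -0.2663  0.3244] tz [ 0.584 -0.383 -0.715] ty [-0.616  0.364 -0.698] q [ -22.    -7.2  -54.2   95.5   -7.8 -101.7] w 0.008 F [-0.  -0.9 -1.1]
```

View pics/end.png

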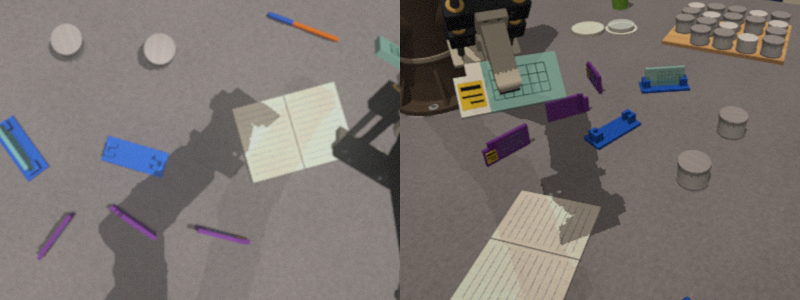

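```bash
python3 -c "
from plant import r
print(r.close_job())"
```

```text
the job is handed in; nothing more can be done
None
```

I took the notched slide out of its holder with a 12 N grip and handed the job in at 33.7 s, but one safety limit was probably broken along the way.

**Likely failure:** while straightening the tool at about 17.0 s, before I had the slide, the gripper hit a file rack at the back left that I hadn't seen. The wrist force read about 200 N at that moment, against the 120 N wrist limit and the 40 N limit on pressing things. It was back to about 24 N by the next reading. That contact may count as a failure whatever the final pose is.

**How it was done:** the moves have no tilt command, so I tilted the tool by pushing past the arm's reach limit. My first free-air test of this left the tool tilted. Getting it upright again cost about 17 s and led to the rack collision.

**Last checks:**

| Check | Reading | Limit |
|---|---|---|
| Finger opening | 8.0 mm, the slide's thickness | – |
| Slide centre from logbook centre, sideways | about 47 mm | 90 mm |
| Slide centre height | about 0.32 m | 0.08–0.35 m |
| Label side from straight up | about 46° | 57° |
| Slide motion | still, to within 0.3 mm over the last 0.1 s | 0.03 m/s |

- **Label:** the last scene picture shows it facing up, and nothing touching the slide except the fingers.
- **Other items:** both tins and the blank slide appear at the same pixels as at the start. The holder is empty.
- **Not measured:** grip force on the glass and slide-to-holder force have no direct reading. Wrist force stayed at about 2 N or less from closing the fingers through the lift. It read about 28 N once, in mid-air on the way back, at about the time joint 4 ran to its range limit.

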